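# Drain a washed heat sink and hang up the dip basket

## Task

The heat sink has been washed and still stands in the wire dip basket. Take it out and stand it on the sloping drainer, foot flat on the sheet and up against the lip. Swing the basket's bail up from where it lies flat and hang the empty basket by its bail on both prongs of the drip stand, so that it hangs level and still. Do not disturb the other things on the bench.

Things in the scene. Friction and masses are not known exactly. Their poses are not given: they have to be found in the camera images.
- basket: Open steel wire mesh basket, 105 (x) x 121 (y) mm outside, 99 x 115 inside; rim 42 mm and inner floor 3 mm above its underside; 0.2 to 0.35 kg, plus 0.06 of bail. Origin: centre of the underside, z up. Its bail is pivoted on ears on the outside of the two y sides, on an axis parallel to y through (0, 0, 40 mm); lying flat it points to -x.
- bail (a joint): Swing bail's angle, rad: 0 flat, level with the rim; 1.57 upright; 1.75 its stop just past upright, where it stands by itself. Swings freely; let go below about 1.5 it falls flat. A U of 5 mm wire: legs 130 mm apart outside the basket, cross bar 95 mm from the pivot axis and straight for 47 mm either side of its middle; flat, the bar lies 42 mm in front of the front wall.
- bail_grip (a point): Middle of the bail's cross bar, on its centre line. Axes: y along the bar, -x from the pivots to the bar. Round the bar here is a black tube, 12 mm thick, 36 mm long (18 mm each way), that turns freely on it: while the tube is gripped, the bail can be swung up and the basket lifted without turning the hand, and the basket hangs level.
- heat_sink: Bare aluminium finned heat sink, 50 (x) x 40 (y) x 74 (z) mm, 0.10 to 0.17 kg, standing on its 50 x 40 foot in the basket; it rises 35 mm above the rim. Fins in its x-z planes; the two outermost are flat faces at y = +-20 mm, good to grip. Origin: centre of the foot; z up. A half turn about z makes no difference.
- drain_plate: Sheet of the fixed sloping drainer: perforated, slippery steel, 112 mm wide, 110 long, sloping 25 degrees. Origin: middle of its low edge, in the corner of top face and lip, 30 mm above the bench. x up the slope, y across, z square to it. Lip: 12 mm high, on the -x side. Side folds 7 mm high. Heat sink long side up the slope, foot against the lip: its origin at x = 25 mm, z = 0.
- drip_stand: Fixed stand: steel dish 160 (x) x 150 (y) mm, 13 high, and a 12 mm post 180 mm tall, 66 mm behind (+x) the origin, with a cross plate and two parallel 6 mm wire prongs running to -x at y = +-32 mm, each bent down into a seat and up to a ball at the tip. Origin: centre of the dish's underside; z up, -x the open front.
- hook_seat (a point): Midway between the two prongs' seats: where the centre line of the bail's bar lies at its middle when it hangs in both. The bar then runs along the stand's y; basket underside about 30 mm above the bench. Axes as the stand's. Seats are valleys open upwards: the wire behind reaches 6 mm and the tip balls, 20 mm in front, 20 mm above this point. Post 67 mm behind.
- board_a: Bystander: bare green circuit board lying flat on the blue mat, 140 x 100 x 15 mm.
- marker: Bystander: dark marker pen lying in front, 135 x 12 mm.
- bottle: Bystander: wash bottle with bent spout behind the work, 65 x 99 x 199 mm; origin under the middle of its outline.
- cutters: Bystander: side cutters, 126 x 50 x 13 mm, lying in front.
- driver: Bystander: small screwdriver, 136 x 12 mm, lying behind the work.
Not all that is in view belongs to the job. What is shaped like the basket but orange is not meant.

How it is judged:
By the outcome, as a careful person would: the job done as asked, in the order asked, and still so for the second after the job is handed in, with the robot touching nothing.
It also fails if it takes over 72 s, if anything falls off the work surface, if the arm or the gripper's body presses on something with over 40 N, if the wrist force passes 120 N, or if a joint passes its speed limit or range.

## Robot

A 7-joint arm with a two-finger parallel gripper is mounted at the origin on a cart in front of the work surface, level with it; the furniture and walls round the work are solid. World frame = base frame: x ahead of the robot, y to its left, z up, the work surface at z = 0. Lengths are in m, angles in rad, forces in N, time in s.
With the tool pointing down it reaches from about 0.425 to 0.95 m from the base axis. Payload 4.7 kg.
Tool frame: the origin (TCP) lies on the centre line of the jaws, within the pads' length; the fingertips stand 25 mm ahead of it and the grasp point (between the pads) lies 6 mm ahead of it (bot.finger_overhang is the distance from the TCP to the fingertips, in m); z points along the fingers, y is the direction in which the jaws open and shut (so a half turn about z gives the same grasp; the last joint's range is limited). The gripper opens to 85 mm and grips with 20 to 120 N. Pads are 22 mm wide; open, the fingers measure 114 mm over their backs; the gripper's body (76 mm by 85 mm) begins 54 mm behind the grasp point. The pads swing forward as they close: fully open they stand 13 mm farther back than shut.
Start: joints at [-1.163, 0.469, -0.049, 1.532, 0.024, 1.141, -0.082], TCP at [0.286, 0.612, 0.223] pointing down, gripper open.
Joint ranges: [-2.59, 2.59], [-0.33, 1.99], [-1.39, 1.29], [0.1, 2.45], [-1.04, 4.18], [0.21, 1.99], [-2.66, 2.66]. Speed limits (rad/s): [2.57, 2.57, 3.14, 3.14, 3.14, 3.14, 3.14].

## Interface

Orientations are given as a unit quaternion [x, y, z, w].
In Python, from bench import bot gives the robot as it stands.
- The arm moves only by the tool drive_tool, never from a script. Its argument "rows" is a list of rows, each a list of 3 entries, a list of its own where there are three numbers: the turn, a rotation vector about the tool's x, y, z in rad, then the shift along the tool's x, y, z in m, then the closure in counts, from 0 (fully open) to 255 (shut). In form: [[[rx, ry, rz], [tx, ty, tz], gripper], ...]. A call has 1 to 5 rows; each row is the pose to reach, as a shift and turn from the pose commanded when the call began, along the tool's axes at that moment; what a row does not reach only later rows make up. A row lasts 1/10 s, in which the tool goes at most 50 mm and 8.59 degrees, less where a joint would pass 70% of its speed; a pose out of reach is approached as far as the arm can. A call with a gripper value outside its range is refused whole. The fingers move at their own pace and stop on an object; "grip_force" is the grip in N (left out, the last holds). Time passes only in rows, so rows that repeat a pose let the fingers close. It gives the time, the measured TCP pose, the force and the opening at its end, in the units of the state.
- bot.get_state(): the state, without advancing time (a new reading comes with each control period).
- bot.capture(name): name is "scene" or "side" or "wrist"; returns (picture, depth): 420x560x3 uint8, red, green, blue; 420x560 float32, m along the optical axis (not along the pixel's ray), 0 where there is no reading.
- bot.get_calibration(name): a dict with "vertical_fov" (degrees; the focal length in pixels is half the picture's height over the tangent of half this angle, whatever the lens; pixels are square), "cx", "cy" (the principal point, pixels), "D" ([k1, k2, p1, p2, k3] as OpenCV has them; the pictures are not rectified), "origin" and "rotation" of the camera in the world. Camera axes: x right, y down, z forward; pixel columns grow to the right and rows downward; lengths in m; the calibration is good to about 2 mm. A picture is of the moment at which its call begins: read the wrist's pose just before it. get_calibration takes no time and is no camera call; for the wrist camera it gives the pose at the moment of the call.
- bot.finish_job(): hands the job in, once; it reports no verdict.
Trained networks look in the newest picture that a camera, given by its name, has taken for a name from the list of things; names that differ only in an ending like _2 or _b are one class to them, and where a whole thing is asked for, a point or a joint stands for the part that bears it (a point fixed in the world has none). Each returns a list of dicts, best first, with "conf" (0 to 1); they miss things now and then, are a little off and sometimes report something else, mostly with a low value. They report only what shows in the picture. A call takes as long as a camera call. They do not tell look-alikes from the thing itself.
- bot.boxes_of(camera, thing): "location" ([column, row] as shares, 0 to 1, of the picture: columns of its width, rows of its height, amid what is visible of it).
The state is a dict: "time_s": time; "joint_positions": joint angles; "qd": joint speeds; "tau": joint torques, N m; "tool_pos": TCP position; "eef_rot": TCP orientation; "ft_force": force on the tool from outside, world axes, zero at the start; "torque": the same for the moment, N m; "opening": opening from 0.0 (shut) to 1.0 (fully open).
Only numpy, scipy, OpenCV 4.12 (cv2) and the standard library are available. Lean on these libraries where they do the work, as an engineer would, in place of code of your own. Each camera call takes 0.05 s, during which the arm holds its last target.

## Working session

There is one attempt and no reset: what is moved stays moved. The work goes in short steps, Python scripts to look and compute and a tool call to move; the robot and the scene stay as the last step left them, time stands still between calls to the robot, and variables do not carry over. Pictures are saved under pics/ and viewed, and the job is handed in when it is done.

Besides the shell and the picture viewer there is one more tool, called after "Call:" as name([rows], argument=value, ...), one row to a line, values as JSON. drive_tool: Moves the arm, as the interface text tells. Its arguments: {"type":"object","properties":{"rows":{"type":"array"},"grip_force":{"type":"number"}},"required":["rows"]}

```bash
ls; mkdir -p pics
cat > h.py <<'E'
import numpy as np,cv2
from bench import bot
from scipy.spatial.transform import Rotation as R
def snap(cam,tag):
    cal=bot.get_calibration(cam); p,d=bot.capture(cam)
    cv2.imwrite(f'pics/{tag}.png',cv2.cvtColor(p,cv2.COLOR_RGB2BGR)); np.savez(f'pics/{tag}.npz',p=p,d=d,**{k:np.array(v) for k,v in cal.items()})
    return p,d,cal
def K(cal):
    f=210/np.tan(np.radians(float(cal['vertical_fov']))/2)
    return np.array([[f,0,float(cal['cx'])],[0,f,float(cal['cy'])],[0,0,1.]])
def rot(cal):
    r=np.array(cal['rotation']); return r if r.shape==(3,3) else R.from_quat(r).as_matrix()
def cloud(d,cal):
    v,u=np.mgrid[0:420,0:560]; pts=np.stack([u,v],-1).reshape(-1,1,2).astype(np.float64)
    n=cv2.undistortPoints(pts,K(cal),np.array(cal['D'],float)).reshape(420,560,2)
    c=np.dstack([n*d[...,None],d]); w=c@rot(cal).T+np.array(cal['origin']); w[d==0]=np.nan
    return w
def proj(P,cal):
    Rm=rot(cal);c=(np.atleast_2d(P)-np.array(cal['origin']))@Rm
    return cv2.projectPoints(c.reshape(-1,1,3),np.zeros(3),np.zeros(3),K(cal),np.array(cal['D'],float))[0].reshape(-1,2)
def load(tag):
    z=np.load(f'pics/{tag}.npz'); return z['p'],z['d'],{k:z[k] for k in z.files if k not in 'pd'}
E
python3 - <<'E'
from h import *
for c in ['scene','side']:
    p,d,cal=snap(c,c+'0'); print(c,cal)
    for t in ['basket','bail_grip','heat_sink','drain_plate','drip_stand','bottle','driver','board_a','cutters','marker']:
        print(t,[(round(b['conf'],2),(np.array(b['location'])*[560,420]).round()) for b in bot.boxes_of(c,t)[:3]]) if c=='scene' else 0
s=bot.get_state();print(s)
E
```

```text
pics
scene {'vertical_fov': 48.191749594810034, 'cx': 273.0393372565465, 'cy': 204.9555223920794, 'D': array([0.05499891, 0.        , 0.        , 0.        , 0.        ]), 'origin': array([-0.41728466, -0.44657242,  1.22116198]), 'rotation': array([ 0.81453637, -0.42899102,  0.17949873, -0.34681034])}
basket [(0.89, array([271., 227.])), (0.88, array([140., 205.]))]
bail_grip [(0.52, array([250., 225.])), (0.42, array([163., 205.]))]
heat_sink [(0.68, array([268., 213.]))]
drain_plate [(0.72, array([336., 238.])), (0.42, array([276., 263.]))]
drip_stand [(0.9, array([225., 199.]))]
bottle [(0.57, array([331., 205.]))]
driver [(0.42, array([297., 205.]))]
board_a [(0.65, array([388., 302.]))]
cutters [(0.71, array([276., 262.]))]
marker [(0.54, array([230., 243.]))]
side {'vertical_fov': 48.55364670117069, 'cx': 282.3941233254969, 'cy': 209.76930877342102, 'D': array([-0.05322069,  0.        ,  0.        ,  0.        ,  0.        ]), 'origin': array([-0.09978231, -0.87509933,  0.73729371]), 'rotation': array([ 0.81969998, -0.21172838,  0.1355925 , -0.51466272])}
{'time_s': 0.6, 'joint_positions': array([-1.16291723,  0.46858733, -0.04859244,  1.53253842,  0.02410202,
        1.14103003, -0.08231172]), 'qd': array([ 0.00057328, -0.00138252,  0.00052504,  0.00019785,  0.00129086,
       -0.00096656, -0.0003742 ]), 'tau': array([ 2.87705552e-04, -5.09889364e+01, -4.62265557e-02, -2.37903106e+01,
        1.08444024e-02,  1.07550917e-03, -2.25759411e-08]), 'tool_pos': array([0.28550062, 0.61163726, 0.22282708]), 'eef_rot': array([ 2.16661035e-01,  9.76246893e-01,  1.33063432e-05, -1.26260203e-05]), 'ft_force': array([-0.24291507, -0.10240696,  0.02391297]), 'torque': array([-0.04268236, -0.00581998,  0.00327312]), 'opening': 0.999637452444166}
```

View pics/scene0.png

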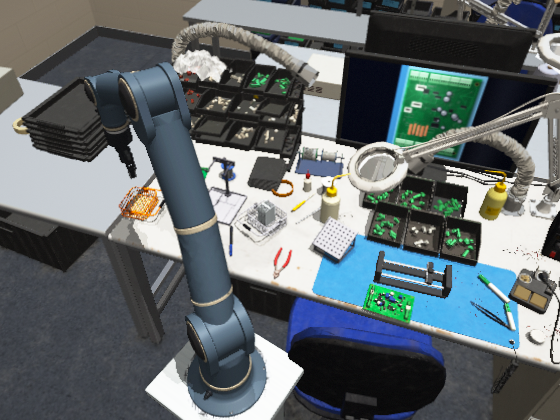

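View pics/side0.png

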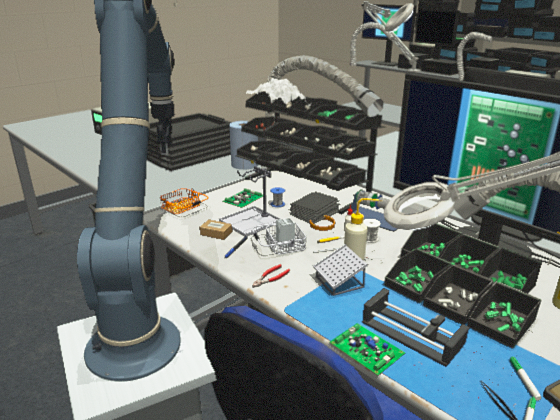

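Run:
```python
from h import *
p,d,cal=load('scene0')
im=cv2.resize(p[150:330,110:430],None,fx=2.5,fy=2.5,interpolation=cv2.INTER_CUBIC);cv2.imwrite('pics/scz.png',im[...,::-1])
p,d,cal=load('side0')
im=cv2.resize(p[130:330,120:440],None,fx=2.5,fy=2.5,interpolation=cv2.INTER_CUBIC);cv2.imwrite('pics/siz.png',im[...,::-1])
```

```text
(no output)
```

View pics/scz.png

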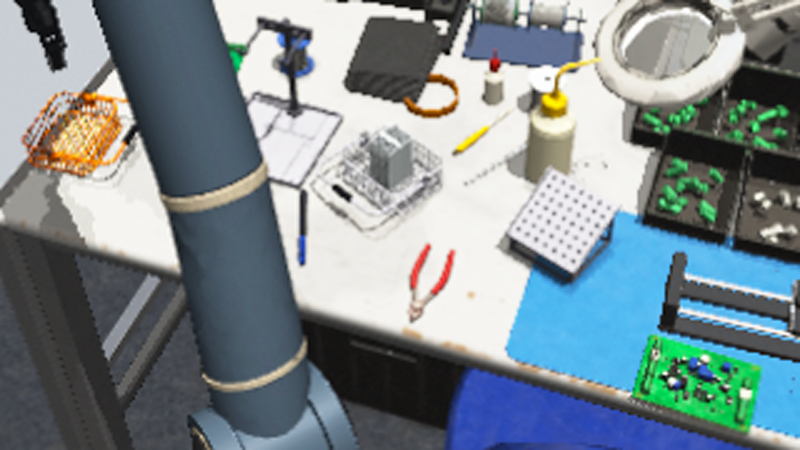

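View pics/siz.png

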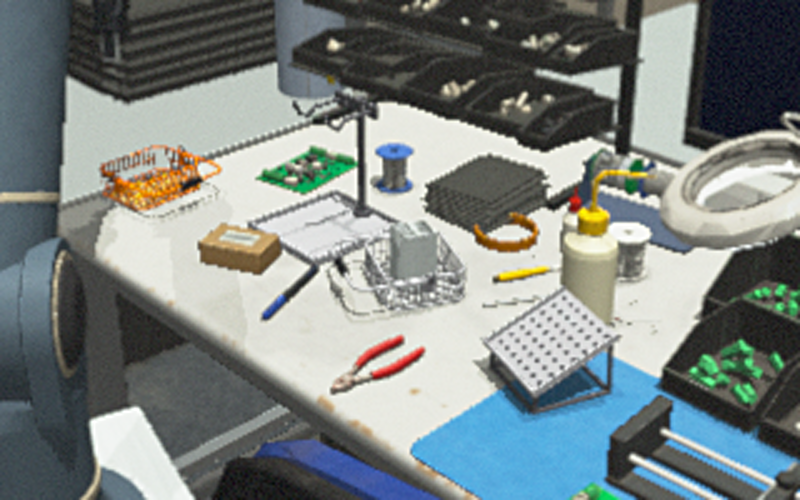

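The steel basket with the heat sink is at scene (268,222), with its black bail tube at about (247,226). The stand is at (225,195), with its post at (228,170). The drainer is at (335,238) and the orange look-alike at (140,203). Next I measure rough positions.

Run:
```python
from h import *
for t,pts in (('scene0',dict(hs=(267,208),grip=(247,226),plate=(336,238),dish=(222,210),dishR=(240,200),board=(388,302),mat=(330,280),cut=(276,262))),('side0',dict(hs=(285,230),grip=(257,236),plate=(340,268),plateTop=(350,250),plow=(322,278),dish=(250,223),post=(264,200),hsL=(278,230)))):
    p,d,cal=load(t);w=cloud(d,cal)
    for k,(u,v) in pts.items(): print(t,k,np.nanmedian(w[v-1:v+2,u-1:u+2].reshape(-1,3),0).round(3))
```

```text
scene0 hs [0.53  0.239 0.075]
scene0 grip [0.44  0.263 0.05 ]
scene0 plate [ 0.559 -0.02   0.056]
scene0 dish [0.488 0.413 0.005]
scene0 dishR [0.567 0.391 0.004]
scene0 board [ 0.462 -0.259  0.005]
scene0 mat [ 0.436 -0.073  0.001]
scene0 cut [0.394 0.109 0.01 ]
side0 hs [0.527 0.229 0.056]
side0 grip [0.442 0.255 0.047]
side0 plate [ 0.557 -0.023  0.052]
side0 plateTop [0.611 0.01  0.077]
side0 plow [0.529 0.019 0.002]
side0 dish [0.498 0.419 0.003]
side0 post [0.565 0.443 0.066]
side0 hsL [0.518 0.255 0.047]
```

```bash
cat >> h.py <<'E'
def go(pos,Rt,n=5):
    s=bot.get_state();R0=R.from_quat(s['eef_rot']);Rt=Rt if Rt is not None else R0
    t=R0.inv().apply(np.array(pos)-s['tool_pos']); r=(R0.inv()*Rt).as_rotvec()
    print('t=%.2f'%s['time_s'],'turn',r.round(4).tolist(),'deg %.1f'%np.degrees(np.linalg.norm(r)),'shift',t.round(4).tolist(),'rows %.1f'%max(np.linalg.norm(t)/.05,np.degrees(np.linalg.norm(r))/8.59))
def down(yaw):  # tool z down, tool y axis at angle yaw in world xy
    y=np.array([np.cos(yaw),np.sin(yaw),0]);z=np.array([0,0,-1.]);return R.from_matrix(np.c_[np.cross(y,z),y,z])
def st():
    s=bot.get_state();Rm=R.from_quat(s['eef_rot']).as_matrix();print('t=%.2f'%s['time_s'],'pos',s['tool_pos'].round(4),'x',Rm[:,0].round(3),'y',Rm[:,1].round(3),'z',Rm[:,2].round(3),'F',s['ft_force'].round(1),'M',s['torque'].round(2),'op',round(s['opening'],3));return s
E
python3 - <<'E'
from h import *
st();cal=bot.get_calibration('wrist');s=bot.get_state();r=R.from_quat(s['eef_rot']);print(r.inv().apply(cal['origin']-s['tool_pos']),(r.inv()*R.from_matrix(rot(cal))).as_matrix().round(3),cal['vertical_fov'])
for t in ('scene0','side0'):
    p,d,cal=load(t);w=cloud(d,cal);m=(abs(w[...,0]-.53)<.06)&(abs(w[...,1]-.24)<.06)&(w[...,2]>.068)
    q=w[m][:,:2].astype(np.float32);print(t,len(q),cv2.minAreaRect(q),np.median(w[m][:,2]))
    m=(abs(w[...,0]-.56)<.1)&(abs(w[...,1]+.02)<.1)&(w[...,2]>.035)&(w[...,2]<.1)
    q=w[m]; print(len(q),q.min(0),q.max(0),cv2.minAreaRect(q[:,:2].astype(np.float32)))
    c=q.mean(0);print(c,np.linalg.svd(q-c,full_matrices=False)[2])
go((.45,.22,.40),down(np.radians(35)))
E
```

```text
t=0.60 pos [0.2855 0.6116 0.2228] x [-0.906  0.423  0.   ] y [0.423 0.906 0.   ] z [-0.  0. -1.] F [-0.2 -0.1  0. ] M [-0.04 -0.01  0.  ] op 1.0
[ 7.81307132e-02 -9.19017179e-05 -1.51548369e-01] [[-0.001 -0.953 -0.303]
 [ 1.    -0.001 -0.   ]
 [-0.    -0.303  0.953]] 70.69633446549899
scene0 133 ((0.5380427837371826, 0.24768996238708496), (0.045011524111032486, 0.049139298498630524), 81.64913177490234) 0.07613130889098496
1198 [ 0.49351445 -0.10125605  0.03501258] [0.65948981 0.07948481 0.09997026] ((0.5768094062805176, -0.007227934896945953), (0.18009956181049347, 0.16010333597660065), 87.06685638427734)
[ 0.57336076 -0.0065422   0.05804524] [[-0.69961347 -0.69429249 -0.16881623]
 [-0.64226316  0.71459286 -0.27722749]
 [ 0.31311184 -0.08552764 -0.94585728]]
side0 136 ((0.5371987819671631, 0.24542269110679626), (0.04698215052485466, 0.048068512231111526), 79.20753479003906) 0.07664085303438628
1426 [ 0.49867523 -0.10387968  0.03501434] [0.65978972 0.07982076 0.09954351] ((0.5793324112892151, -0.009267307817935944), (0.18316692113876343, 0.15714378654956818), 87.73867797851562)
[ 0.57624403 -0.00774513  0.05855993] [[-0.69443264 -0.69563007 -0.18401658]
 [-0.64778202  0.71571481 -0.2610187 ]
 [ 0.31327585 -0.06205727 -0.94763238]]
t=0.60 turn [0.0, -0.0, 0.5231] deg 30.0 shift [-0.3147, -0.2853, -0.1772] rows 9.2
```

Run:
```python
from h import *
go((.47,.20,.42),down(np.radians(90)))
```

```text
t=0.60 turn [0.0, -0.0, -0.4368] deg 25.0 shift [-0.3413, -0.2949, -0.1972] rows 9.8
```

Call:
drive_tool([
  [[0,0,-0.09],[-0.068,-0.059,-0.04],0],
  [[0,0,-0.18],[-0.136,-0.118,-0.08],0],
  [[0,0,-0.27],[-0.204,-0.177,-0.12],0],
  [[0,0,-0.36],[-0.272,-0.236,-0.16],0],
  [[0,0,-0.437],[-0.341,-0.295,-0.197],0],
])

```text
time_s: 1.1
tool_pos: [0.3793, 0.401, 0.3249]
eef_rot: [-0.002, 1.0, 0.0, 0.0]
ft_force: [0.0, 0.4, 2.0]
opening: 0.998
```

Run:
```python
from h import *
st();go((.47,.20,.42),down(np.radians(90)))
```

```text
t=1.10 pos [0.3793 0.401  0.3249] x [-1.    -0.004 -0.   ] y [-0.004  1.     0.001] z [ 0.     0.001 -1.   ] F [0.  0.4 2. ] M [ 0.02 -0.1  -0.03] op 0.998
t=1.10 turn [0.0006, 0.0005, 0.0037] deg 0.2 shift [-0.09, -0.2013, -0.0951] rows 4.8
```

Call:
drive_tool([
  [[0,0,0],[-0.09,-0.2,-0.095],0],
  [[0,0,0],[-0.09,-0.2,-0.095],0],
  [[0,0,0],[-0.09,-0.2,-0.095],0],
  [[0,0,0],[-0.09,-0.2,-0.095],0],
  [[0,0,0],[-0.09,-0.2,-0.095],0],
])

```text
time_s: 1.6
tool_pos: [0.4699, 0.1997, 0.4206]
eef_rot: [0.001, 1.0, 0.0, 0.001]
ft_force: [1.0, 0.7, -0.0]
opening: 0.998
```

Call:
drive_tool([
  [[0,0,0],[0,0,0],0],
  [[0,0,0],[0,0,0],0],
])

```text
time_s: 1.8
tool_pos: [0.4689, 0.2023, 0.4193]
eef_rot: [0.001, 1.0, 0.001, 0.0]
ft_force: [0.0, 0.4, -1.1]
opening: 1.001
```

Run:
```python
from h import *
st();p,d,c=snap('wrist','w1');snap('scene','scene1');snap('side','side1');st()
cv2.imwrite('pics/w1z.png',cv2.resize(p[...,::-1],(800,600),interpolation=cv2.INTER_CUBIC))
```

```text
t=1.80 pos [0.4689 0.2023 0.4193] x [-1.     0.002 -0.001] y [0.002 1.    0.001] z [ 0.001  0.001 -1.   ] F [ 0.   0.4 -1.1] M [ 0.04 -0.02 -0.04] op 1.001
t=1.95 pos [0.4678 0.2043 0.4181] x [-1.    -0.003  0.001] y [-0.003  1.    -0.   ] z [-0.001 -0.    -1.   ] F [-0.3 -0.2 -0.7] M [-0.05  0.02 -0.04] op 0.998
```

View pics/w1z.png

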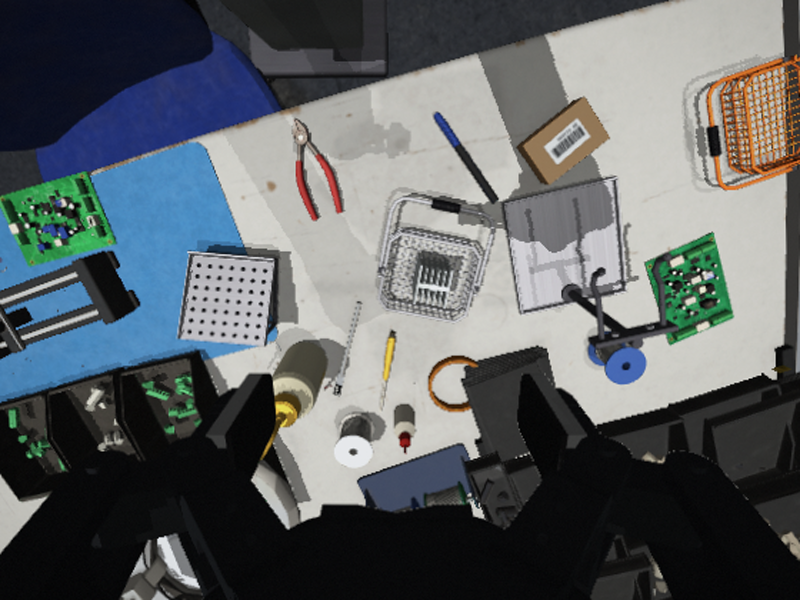

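The wrist picture shows these positions (800 px wide): basket (435,275), tube (445,205), heat sink (433,278), drainer (228,297), dish (565,245), and prongs from about (600,272) and (658,260) back to the cross plate at (640,330). Next I fit poses.

Run:
```python
from h import *
p,d,cal=load('w1');w=cloud(d,cal)
def box(x0,x1,y0,y1,z0,z1):return (w[...,0]>x0)&(w[...,0]<x1)&(w[...,1]>y0)&(w[...,1]<y1)&(w[...,2]>z0)&(w[...,2]<z1)
q=w[box(.46,.62,.17,.32,.066,.09)];print('hs',len(q),cv2.minAreaRect(q[:,:2].astype(np.float32)),np.median(q[:,2]))
q=w[box(.40,.65,.13,.36,.034,.05)];print('rim',len(q),cv2.minAreaRect(q[:,:2].astype(np.float32)))
for i in range(0): pass
# table z
q=w[box(.45,.5,.05,.12,-.02,.02)];print('table',np.median(q[:,2]))
# plate: 
u,v=np.array([228,297])*.7
q=w[box(.46,.68,-.12,.1,.025,.1)];print('plate',len(q),q.min(0),q.max(0));
c=np.median(q,0)
from numpy.linalg import svd
for _ in range(5):
    n=svd(q-q.mean(0),full_matrices=False)[2][2];r=(q-q.mean(0))@n;q=q[abs(r)<.004]
n*=np.sign(n[2]);print(len(q),n,'slope',np.degrees(np.arccos(n[2])),'dir',np.degrees(np.arctan2(-n[1],-n[0])),'c',q.mean(0))
# in-plane
ex=np.array([-n[0],-n[1],0]);ex/=np.linalg.norm(ex);X=np.array([ex[0]*n[2],ex[1]*n[2],np.sqrt(1-n[2]**2)]);Y=np.cross(n,X)
a=(q-q.mean(0))@np.c_[X,Y,n];print(cv2.minAreaRect(a[:,:2].astype(np.float32)),a.min(0),a.max(0))
q=w[box(.40,.75,.30,.55,.10,.25)];print('tall',len(q))
im=np.zeros((420,560,3),np.uint8)
zz=np.nan_to_num(w[...,2]);im=cv2.applyColorMap((np.clip(zz/.2,0,1)*255).astype(np.uint8),cv2.COLORMAP_JET)
cv2.imwrite('pics/w1h.png',cv2.resize(im[90:270,240:520],None,fx=2.8,fy=2.8,interpolation=cv2.INTER_NEAREST))
cv2.imwrite('pics/w1c.png',cv2.resize(p[90:270,240:520,::-1],None,fx=2.8,fy=2.8,interpolation=cv2.INTER_CUBIC))
```

```text
hs 358 ((0.5365008115768433, 0.24801447987556458), (0.04010673612356186, 0.04950243979692459), 80.809326171875) 0.07690046393431751
rim 1162 ((0.5124123096466064, 0.25036895275115967), (0.13481292128562927, 0.1547621190547943), 79.1132583618164)
table 0.0004241602887596896
plate 4571 [ 0.49871378 -0.11997264  0.02520996] [0.67984645 0.09998684 0.09996237]
1489 [-0.34444309  0.0419834   0.93786798] slope 20.303459748230622 dir -6.949375611661909 c [ 0.54991659 -0.01568931  0.0494192 ]
((-0.004691954702138901, 0.0007257945835590363), (0.08176365494728088, 0.1132284551858902), 1.5968180894851685) [-0.04712254 -0.05600861 -0.00326603] [0.03585194 0.05761071 0.00398196]
tall 2447
```

View pics/w1h.png

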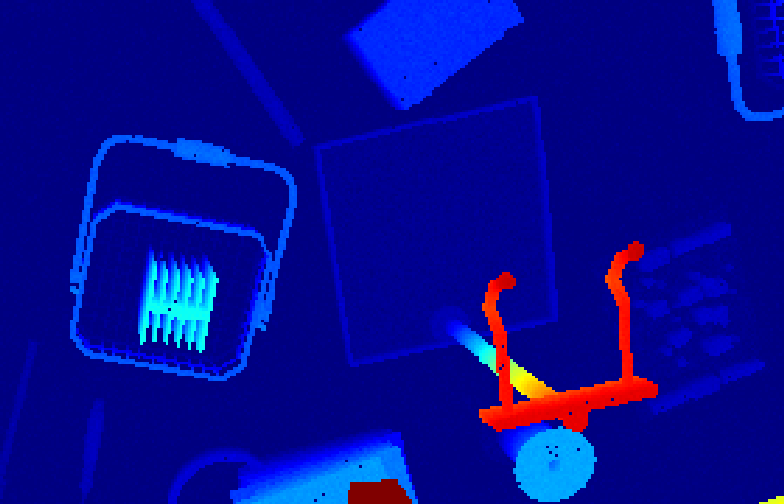

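View pics/w1c.png

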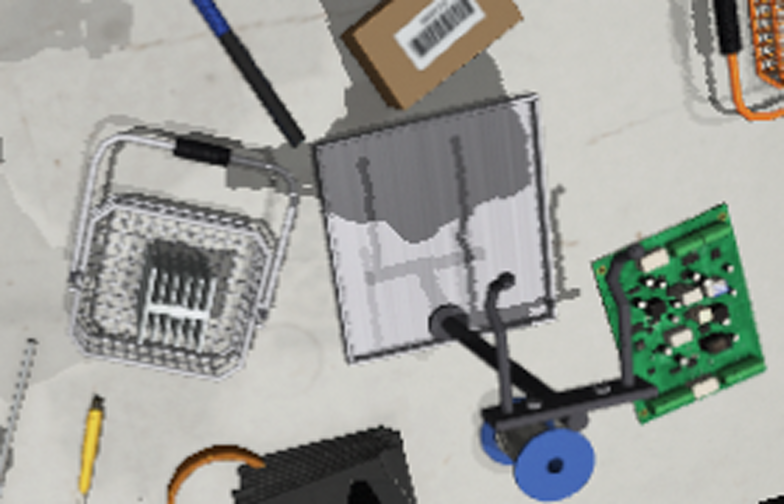

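Run:
```python
from h import *
p,d,cal=load('w1');w=cloud(d,cal).reshape(-1,3);w=w[np.isfinite(w[:,0])]
def box(x0,x1,y0,y1,z0,z1):return w[(w[:,0]>x0)&(w[:,0]<x1)&(w[:,1]>y0)&(w[:,1]<y1)&(w[:,2]>z0)&(w[:,2]<z1)]
def hist(a,b=.004):
    h,e=np.histogram(a,np.arange(a.min(),a.max()+b,b));return [(round(float(x)*1000),int(n)) for x,n in zip(e,h)]
q=box(.40,.65,.13,.36,.034,.05)
yaw=np.radians(-10.9);e1=np.array([np.cos(yaw),np.sin(yaw)]);e2=np.array([-e1[1],e1[0]])
a=np.c_[(q[:,:2]-[.5365,.248])@e1,(q[:,:2]-[.5365,.248])@e2]
print('bx',hist(a[:,0]));print('by',hist(a[:,1]))
for nm,lo,hi,ax in (('bar',-.12,-.09,0),('front',-.06,-.04,0),('back',.045,.06,0),('legL',-.08,-.05,1),('legR',.05,.08,1)):
    m=(a[:,ax]>lo)&(a[:,ax]<hi)&(abs(a[:,1-ax])<(.05 if ax==0 else .04));b=a[m]
    if len(b)>5: f=np.polyfit(b[:,1-ax],b[:,ax],1);print(nm,len(b),'slope deg %.2f'%np.degrees(np.arctan(f[0])),'at0 %.4f'%f[1],b[:,ax].min(),b[:,ax].max())
# plate
q=box(.48,.66,-.10,.075,.03,.1)
best=0
rng=np.random.default_rng(0)
for _ in range(600):
    s=q[rng.choice(len(q),3,False)];n=np.cross(s[1]-s[0],s[2]-s[0]);l=np.linalg.norm(n)
    if l<1e-6: continue
    n/=l;m=abs((q-s[0])@n)<.002
    if m.sum()>best:best=m.sum();M=m
g=q[M]
n=np.linalg.svd(g-g.mean(0),full_matrices=False)[2][2];n*=np.sign(n[2]);print('plate',best,n,'slope',np.degrees(np.arccos(n[2])),'updir',np.degrees(np.arctan2(-n[1],-n[0])),'rms',((g-g.mean(0))@n).std())
ex=np.array([-n[0],-n[1],0]);ex/=np.linalg.norm(ex);X=np.array([ex[0]*n[2],ex[1]*n[2],np.sqrt(1-n[2]**2)]);Y=np.cross(n,X)
B=np.c_[X,Y,n];c=g.mean(0);al=(g-c)@B;print(c,'rect',cv2.minAreaRect(al[:,:2].astype(np.float32)),al.min(0),al.max(0))
q2=(q-c)@B;print('lip pts');l=q2[(q2[:,2]>.003)&(abs(q2[:,1])<.08)&(q2[:,0]<.08)&(q2[:,2]<.02)];print(len(l),l.min(0),l.max(0));L=l[l[:,0]<-.04];print(len(L),np.percentile(L,[5,50,95],axis=0))
# origin from x min: z=0.03 condition
def at(x,y=0): return c+X*x+Y*y
ymid=(np.percentile(al[:,1],1)+np.percentile(al[:,1],99))/2
x0=(0.03-c[2])/X[2];print('x0',x0,'ymid',ymid,'origin',at(x0,ymid),'X',X,'Y',Y)
```

```text
bx [(-101, 49), (-97, 136), (-93, 85), (-89, 19), (-85, 15), (-81, 13), (-77, 14), (-73, 12), (-69, 13), (-65, 13), (-61, 12), (-57, 12), (-53, 121), (-49, 32), (-45, 26), (-41, 21), (-37, 19), (-33, 21), (-29, 21), (-25, 31), (-21, 39), (-17, 31), (-13, 29), (-9, 39), (-5, 39), (-1, 27), (3, 19), (7, 19), (11, 18), (15, 13), (19, 23), (23, 13), (27, 8), (31, 9), (35, 7), (39, 14), (43, 13), (47, 64), (51, 53)]
by [(-70, 103), (-66, 90), (-62, 68), (-58, 20), (-54, 20), (-50, 15), (-46, 16), (-42, 17), (-38, 17), (-34, 16), (-30, 15), (-26, 15), (-22, 47), (-18, 25), (-14, 44), (-10, 23), (-6, 44), (-2, 25), (2, 44), (6, 34), (10, 35), (14, 32), (18, 17), (22, 16), (26, 14), (30, 16), (34, 17), (38, 16), (42, 16), (46, 18), (50, 20), (54, 104), (58, 103), (62, 40)]
bar 232 slope deg 0.91 at0 -0.0954 -0.10148150113341588 -0.09008715967209939
front 123 slope deg 1.04 at0 -0.0510 -0.0535856443116467 -0.04446900095584945
back 113 slope deg 0.08 at0 0.0505 0.04598157965143507 0.053276141077938384
legL 163 slope deg 2.63 at0 -0.0635 -0.06963544617266325 -0.05916740575445258
legR 164 slope deg -2.75 at0 0.0584 0.05398124041386146 0.06518267922902492
plate 3343 [-0.41932366  0.04063312  0.90692702] slope 24.915916096416073 updir -5.534769799164834 rms 0.0008668784582886702
[ 0.56081442 -0.01614508  0.05421776] rect ((0.017619594931602478, 0.020046524703502655), (0.14953827857971191, 0.14852428436279297), 89.83114624023438) [-0.05672309 -0.05480897 -0.0021914 ] [0.09202706 0.0946347  0.00223858]
lip pts
356 [-0.05966791 -0.05637123  0.00301248] [0.0535848  0.05682301 0.01387885]
177 [[-0.05926499 -0.05429187  0.00394531]
 [-0.05682138  0.00221962  0.01040655]
 [-0.04406751  0.05563469  0.01266855]]
x0 -0.05748507920480722 ymid 0.0013373020678403187 origin [ 0.50905169 -0.00978562  0.03      ] X [ 0.90269879 -0.08747292  0.42128776] Y [0.09644979 0.99533785 0.        ]
```

Run:
```python
from h import *
p,d,cal=load('w1');w=cloud(d,cal).reshape(-1,3);w=w[np.isfinite(w[:,0])]
def box(x0,x1,y0,y1,z0,z1):return w[(w[:,0]>x0)&(w[:,0]<x1)&(w[:,1]>y0)&(w[:,1]<y1)&(w[:,2]>z0)&(w[:,2]<z1)]
q=box(.42,.66,.32,.52,.14,.25);print(len(q),q.min(0),q.max(0))
im=np.zeros((500,500,3),np.uint8)
zc=cv2.applyColorMap(np.clip((q[:,2]-.14)/.08*255,0,255).astype(np.uint8).reshape(-1,1),cv2.COLORMAP_JET)[:,0]
for a,c in zip(q,zc):
    cv2.circle(im,(int((a[1]-.32)*2500),int((a[0]-.42)*2100)),2,c.tolist(),-1)
cv2.imwrite('pics/st.png',im)
q=box(.40,.70,.30,.55,.008,.018);q=q[(q[:,0]<.62)&(q[:,1]<.47)];print('dish',cv2.minAreaRect(q[:,:2].astype(np.float32)))
```

```text
1085 [0.47079768 0.39311796 0.14107646] [0.57297798 0.48787585 0.18734776]
dish ((0.49825340509414673, 0.38456761837005615), (0.19515381753444672, 0.16838033497333527), 0.20441195368766785)
```

View pics/st.png

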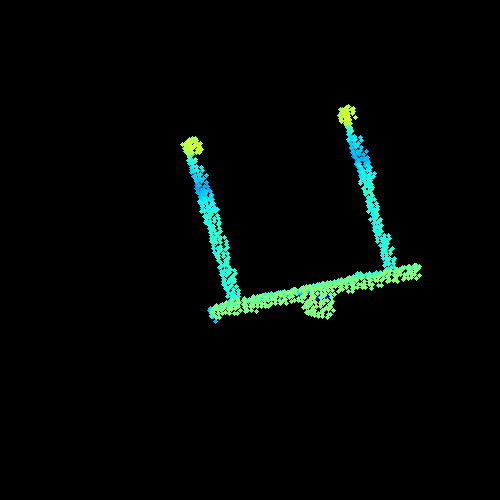

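Fits:
- **Heat sink:** (0.5365, 0.248), with the y face direction at 80.8°.
- **Basket:** (0.536, 0.246), yaw about -11.5°.
- **Plate origin:** (0.509, -0.010, 0.030), up-slope direction -5.5°, slope 24.9°.
- **Stand:** yaw about 13.4°, seat near (0.502, 0.432).

I'll go for the heat sink.

Run:
```python
from h import *
go((.5365,.248,.14),down(np.radians(80.8)))
```

```text
t=1.95 turn [-0.0003, -0.0014, 0.1637] deg 9.4 shift [-0.0692, 0.0436, 0.278] rows 5.8
```

Call:
drive_tool([
  [[0,0,0.04],[-0.017,0.011,0.045],65],
  [[0,0,0.08],[-0.035,0.022,0.09],65],
  [[0,0,0.12],[-0.052,0.033,0.135],65],
  [[0,0,0.164],[-0.069,0.044,0.18],65],
  [[0,0,0.164],[-0.069,0.044,0.225],65],
])

```text
time_s: 2.45
tool_pos: [0.5381, 0.2499, 0.1911]
eef_rot: [0.08, 0.997, 0.0, -0.0]
ft_force: [0.1, -0.1, -0.6]
opening: 0.75
```

Call:
drive_tool([
  [[0,0,0],[0,0,0.035],65],
  [[0,0,0],[0,0,0.05],65],
  [[0,0,0],[0,0,0.05],65],
])

```text
time_s: 2.75
tool_pos: [0.5348, 0.2474, 0.1402]
eef_rot: [0.08, 0.997, -0.002, -0.003]
ft_force: [-0.0, -0.1, 0.2]
opening: 0.747
```

Run:
```python
from h import *
st();p,d,c=snap('wrist','w2');st()
w=cloud(d,c).reshape(-1,3);w=w[np.isfinite(w[:,0])];q=w[(abs(w[:,0]-.54)<.05)&(abs(w[:,1]-.25)<.05)&(w[:,2]>.066)&(w[:,2]<.085)];print(len(q),cv2.minAreaRect(q[:,:2].astype(np.float32)),np.median(q[:,2]))
go((.5365,.248,.063),down(np.radians(80.8)))
```

```text
t=2.75 pos [0.5348 0.2474 0.1402] x [-0.987  0.16   0.006] y [ 0.16   0.987 -0.004] z [-0.007 -0.003 -1.   ] F [-0.  -0.1  0.2] M [0.04 0.   0.06] op 0.747
t=2.80 pos [0.5364 0.2478 0.1424] x [-0.987  0.161  0.003] y [ 0.161  0.987 -0.002] z [-0.003 -0.001 -1.   ] F [0.3 0.1 0. ] M [-0.03 -0.   -0.04] op 0.748
1510 ((0.5364159941673279, 0.24772898852825165), (0.039999447762966156, 0.049731653183698654), 80.44463348388672) 0.077018322887481
t=2.80 turn [-0.0017, -0.0029, -0.001] deg 0.2 shift [-0.0003, 0.0003, 0.0794] rows 1.6
```

View pics/w2.png

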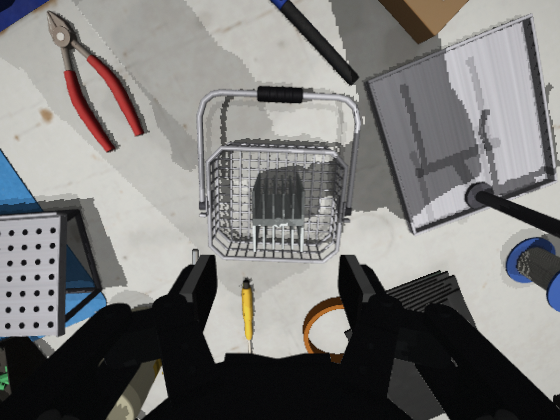

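The fin block sits at (278,210), centred between the fingers, and the fit is confirmed. Descending to grip.

Call:
drive_tool([
  [[0,0,0],[0,0,0.03],65],
  [[0,0,0],[0,0,0.06],65],
  [[0,0,0],[0,0,0.078],65],
  [[0,0,0],[0,0,0.078],65],
])

```text
time_s: 3.2
tool_pos: [0.5366, 0.2473, 0.0648]
eef_rot: [0.081, 0.997, -0.001, -0.001]
ft_force: [0.4, 0.4, 0.4]
opening: 0.743
```

Call:
drive_tool([
  [[0,0,0],[0,0,0],90],
  [[0,0,0],[0,0,0],120],
  [[0,0,0],[0,0,0],160],
  [[0,0,0],[0,0,0],160],
  [[0,0,0],[0,0,0],160],
], grip_force=50)

```text
time_s: 3.7
tool_pos: [0.5388, 0.246, 0.068]
eef_rot: [0.082, 0.997, -0.0, 0.001]
ft_force: [-0.8, -3.9, 6.2]
opening: 0.373
```

Run:
```python
from h import *
st()
p,d,cal=load('w2');w=cloud(d,cal).reshape(-1,3);w=w[np.isfinite(w[:,0])]
q=w[(w[:,0]>.40)&(w[:,0]<.63)&(w[:,1]>.13)&(w[:,1]<.34)&(w[:,2]>.034)&(w[:,2]<.05)]
yaw=np.radians(-11);e1=np.array([np.cos(yaw),np.sin(yaw)]);e2=np.array([-e1[1],e1[0]]);o=np.array([.5356,.2456])
a=(q[:,:2]-o)@np.c_[e1,e2]
for nm,lo,hi,ax in (('bar',-.105,-.085,0),('front',-.056,-.045,0),('back',.045,.056,0)):
    m=(a[:,ax]>lo)&(a[:,ax]<hi)&(abs(a[:,1-ax])<.047);b=a[m];f=np.polyfit(b[:,1-ax],b[:,ax],1);print(nm,len(b),'%.2f'%np.degrees(np.arctan(f[0])),'%.4f'%f[1])
m=(a[:,0]<-.06)&(abs(a[:,1])>.05);b=a[m];print('legs',[np.median(b[b[:,1]*s>0,1]) for s in (1,-1)])
m=(a[:,0]<-.085)&(q[:,2]>.0445);print('tube',np.median(a[m],0),a[m].min(0),a[m].max(0),'z',q[m,2].max(),m.sum())
```

```text
t=3.70 pos [0.5388 0.246  0.068 ] x [-0.986  0.164 -0.002] y [0.164 0.986 0.   ] z [ 0.002 -0.    -1.   ] F [-0.8 -3.9  6.2] M [-0.68  0.4  -0.02] op 0.373
bar 1126 0.49 -0.0943
front 544 0.62 -0.0506
back 464 0.57 0.0509
legs [np.float64(0.06249938978775926), np.float64(-0.06258929419878373)]
tube [-9.46616333e-02 -3.43008705e-05] [-0.09956061 -0.06109082] [-0.08536258  0.05982703] z 0.048019350469654776 460
```

Run:
```python
from h import *
st();p,d,c=snap('wrist','w3');st();snap('side','side3');p,d,c=load('side3')
cv2.imwrite('pics/side3z.png',cv2.resize(p[150:320,160:400,::-1],None,fx=3.2,fy=3.2,interpolation=cv2.INTER_CUBIC))
```

```text
t=3.70 pos [0.5388 0.246  0.068 ] x [-0.986  0.164 -0.002] y [0.164 0.986 0.   ] z [ 0.002 -0.    -1.   ] F [-0.8 -3.9  6.2] M [-0.68  0.4  -0.02] op 0.373
t=3.75 pos [0.5388 0.246  0.068 ] x [-0.986  0.164 -0.002] y [0.164 0.986 0.   ] z [ 0.002 -0.    -1.   ] F [-1.7 -3.   6.2] M [-0.7   0.3  -0.04] op 0.369
```

View pics/w3.png

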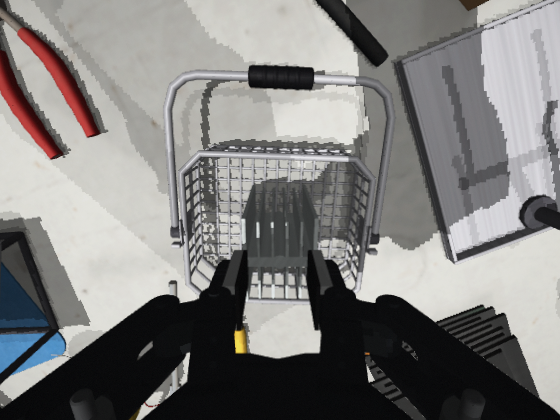

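View pics/side3z.png

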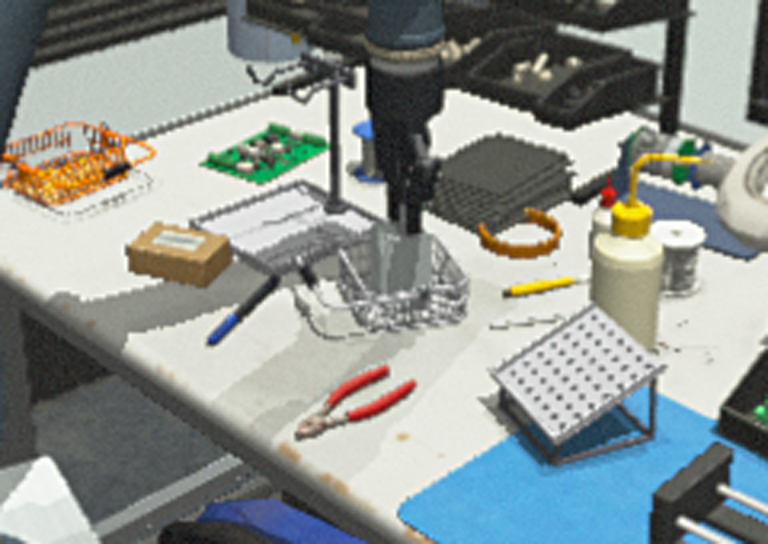

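Call:
drive_tool([
  [[0,0,0],[0,0,-0.015],160],
  [[0,0,0],[0,0,-0.035],160],
  [[0,0,0],[0,0,-0.07],160],
  [[0,0,0],[0,0,-0.11],160],
  [[0,0,0],[0,0,-0.15],160],
])

```text
time_s: 4.3
tool_pos: [0.5377, 0.2472, 0.2189]
eef_rot: [0.082, 0.997, 0.001, 0.001]
ft_force: [-0.0, 0.3, 0.0]
opening: 0.372
```

Call:
drive_tool([
  [[0,0,0],[0,0,-0.02],160],
  [[0,0,0],[0,0,-0.02],160],
  [[0,0,0],[0,0,-0.02],160],
])

```text
time_s: 4.6
tool_pos: [0.5376, 0.2471, 0.2366]
eef_rot: [0.082, 0.997, 0.001, 0.0]
ft_force: [-0.2, -0.4, -0.7]
opening: 0.377
```

Run:
```python
from h import *
s=st();p,d,c=snap('wrist','w4');snap('side','side4');s=st();p2,_,_=load('side4')
cv2.imwrite('pics/side4z.png',cv2.resize(p2[100:300,160:400,::-1],None,fx=3,fy=3,interpolation=cv2.INTER_CUBIC))
```

```text
t=4.60 pos [0.5376 0.2471 0.2366] x [-0.987  0.163 -0.001] y [0.163 0.987 0.001] z [ 0.001  0.001 -1.   ] F [-0.2 -0.4 -0.7] M [ 0.01 -0.    0.02] op 0.377
t=4.70 pos [0.5368 0.2466 0.2347] x [-0.987  0.163  0.002] y [ 0.163  0.987 -0.001] z [-0.002 -0.001 -1.   ] F [-0.4  0.6 -0.5] M [-0.   -0.   -0.02] op 0.376
```

View pics/w4.png

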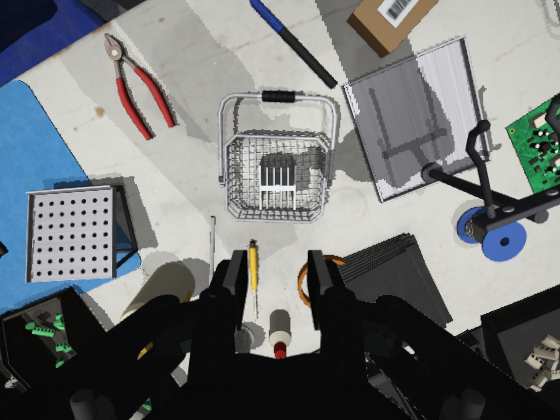

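View pics/side4z.png

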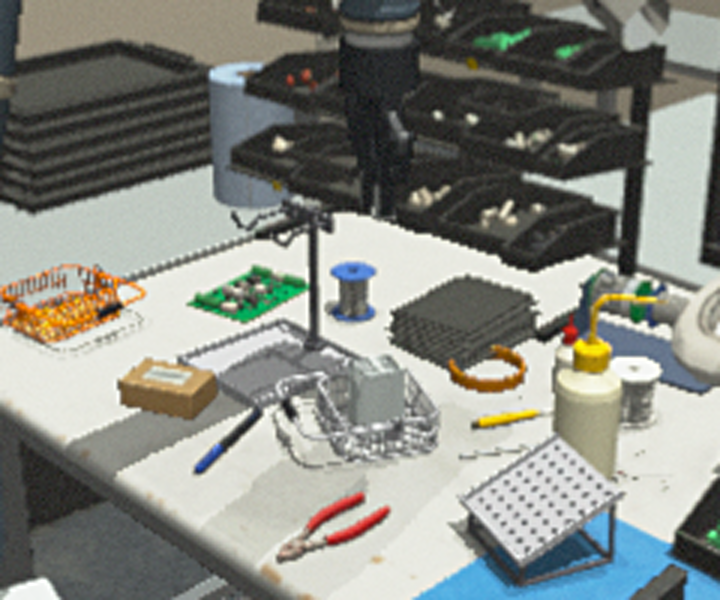

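The pads stopped at my commanded closure (160) without gripping fully, so the heat sink stayed in the basket. It is still standing at (278,180). I'll re-measure it and close fully this time.

Run:
```python
from h import *
p,d,c=load('w4')
w=cloud(d,c).reshape(-1,3);w=w[np.isfinite(w[:,0])];q=w[(abs(w[:,0]-.54)<.05)&(abs(w[:,1]-.25)<.05)&(w[:,2]>.066)&(w[:,2]<.085)];print(len(q),cv2.minAreaRect(q[:,:2].astype(np.float32)),np.median(q[:,2]))
(x,y),(a,b),g=cv2.minAreaRect(q[:,:2].astype(np.float32))
go((x,y,.063),down(np.radians(80.8)))
```

```text
688 ((0.5362886190414429, 0.2478705793619156), (0.04003436490893364, 0.049118660390377045), 80.99824523925781) 0.07709243815358707
t=4.70 turn [-0.0012, -0.0019, -0.003] deg 0.2 shift [0.0004, 0.0014, 0.1717] rows 3.4
```

Call:
drive_tool([
  [[0,0,0],[0,0.001,0.0],65],
  [[0,0,0],[0,0.001,0.04],65],
  [[0,0,0],[0,0.001,0.08],65],
  [[0,0,0],[0,0.001,0.12],65],
  [[0,0,0],[0,0.001,0.15],65],
])

```text
time_s: 5.2
tool_pos: [0.5362, 0.2471, 0.0824]
eef_rot: [0.082, 0.997, -0.001, -0.002]
ft_force: [0.2, 0.2, -0.4]
opening: 0.74
```

Call:
drive_tool([
  [[0,0,0],[0,0,0.02],65],
  [[0,0,0],[0,0,0.029],65],
  [[0,0,0],[0,0,0.029],100],
  [[0,0,0],[0,0,0.029],150],
  [[0,0,0],[0,0,0.029],255],
], grip_force=50)

```text
time_s: 5.7
tool_pos: [0.5388, 0.2482, 0.0581]
eef_rot: [0.082, 0.997, 0.001, 0.001]
ft_force: [-0.5, -1.1, -1.4]
opening: 0.449
```

Call:
drive_tool([
  [[0,0,0],[0,0,0],255],
  [[0,0,0],[0,0,0],255],
  [[0,0,0],[0,0,0],255],
])

```text
time_s: 6.0
tool_pos: [0.5383, 0.2481, 0.0576]
eef_rot: [0.082, 0.997, 0.0, 0.0]
ft_force: [0.2, -1.1, 2.1]
opening: 0.451
```

Run:
```python
from h import *
st()
```

```text
t=6.00 pos [0.5383 0.2481 0.0576] x [-0.987  0.163 -0.001] y [0.163 0.987 0.001] z [ 0.001  0.001 -1.   ] F [ 0.2 -1.1  2.1] M [-0.03  0.11  0.08] op 0.451
```

Call:
drive_tool([
  [[0,0,0],[0,0,-0.01],255],
  [[0,0,0],[0,0,-0.025],255],
  [[0,0,0],[0,0,-0.045],255],
  [[0,0,0],[0,0,-0.07],255],
  [[0,0,0],[0,0,-0.1],255],
])

```text
time_s: 6.5
tool_pos: [0.5375, 0.2476, 0.1583]
eef_rot: [0.082, 0.997, -0.0, -0.0]
ft_force: [0.4, 0.9, -1.4]
opening: 0.453
```

Call:
drive_tool([
  [[0,0,0],[0,0,-0.02],255],
  [[0,0,0],[0,0,-0.02],255],
  [[0,0,0],[0,0,-0.02],255],
])

```text
time_s: 6.8
tool_pos: [0.5378, 0.2478, 0.1773]
eef_rot: [0.082, 0.997, 0.0, 0.0]
ft_force: [0.1, 0.3, -1.3]
opening: 0.449
```

Run:
```python
from h import *
s=st();p,d,c=snap('wrist','w5');snap('side','side5');s=st();p2,_,_=load('side5')
cv2.imwrite('pics/side5z.png',cv2.resize(p2[100:300,160:400,::-1],None,fx=3,fy=3,interpolation=cv2.INTER_CUBIC))
```

```text
t=6.80 pos [0.5378 0.2478 0.1773] x [-0.987  0.163 -0.001] y [0.163 0.987 0.001] z [ 0.001  0.001 -1.   ] F [ 0.1  0.3 -1.3] M [-0.02  0.04 -0.07] op 0.449
t=6.90 pos [0.537  0.2474 0.1756] x [-0.987  0.163  0.002] y [ 0.163  0.987 -0.001] z [-0.002 -0.001 -1.   ] F [ 0.1  0.1 -1.7] M [-0.03  0.02  0.04] op 0.448
```

View pics/w5.png

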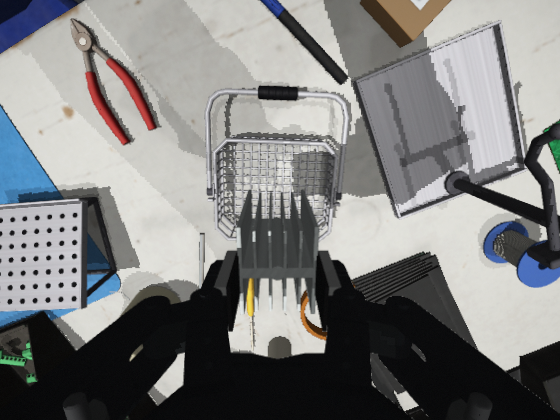

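View pics/side5z.png

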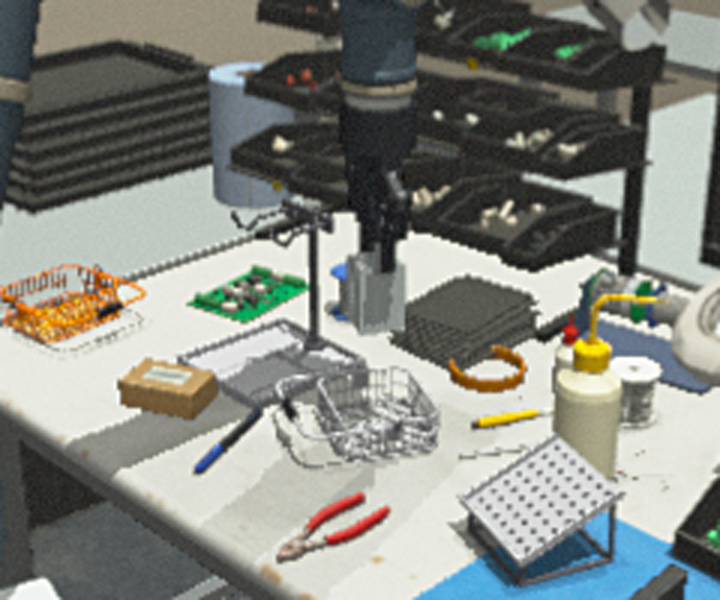

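The heat sink is held upright above the basket. Next I measure it in the tool frame.

Run:
```python
from h import *
# tool pose implied by wrist-camera calibration (camera fixed in tool)
p,d,c=load('w5');w=cloud(d,c)
Rc=R.from_matrix(np.array([[-0.001,-.953,-.303],[1,-.001,0],[0,-.303,.953]]));oc=np.array([.0781,-.0001,-.1515])
# camera->tool
v=(w-np.array(c['origin']))@rot(c)@Rc.as_matrix().T+oc
m=(abs(v[...,1])<.024)&(abs(v[...,0])<.032)&(v[...,2]>-.03)&(v[...,2]<.075)
q=v[m];print(len(q),q.min(0),q.max(0))
top=q[(q[:,2]<-.005)];
h,e=np.histogram(q[:,2],np.arange(-.03,.076,.003));print([(int(a*1000),int(n)) for a,n in zip(e,h)])
f=q[(q[:,2]>.0)&(q[:,0]>.018)];print('endface',len(f),np.linalg.svd(f-f.mean(0),full_matrices=False)[2][2],f.mean(0),f.max(0))
t=q[abs(q[:,2]-np.median(q[q[:,2]<0][:,2]))<.003];print('top',np.median(t[:,2]),cv2.minAreaRect(t[:,:2].astype(np.float32)))
Rm=np.array(rot(c))@Rc.as_matrix().T;print('tool pos by cam',np.array(c['origin'])-Rm@oc)
```

```text
7333 [-0.0236617  -0.02399818 -0.02999584] [0.0271559  0.02390578 0.05457849]
[(-30, 139), (-27, 131), (-24, 194), (-21, 2545), (-18, 383), (-15, 387), (-12, 333), (-9, 308), (-6, 258), (-3, 254), (0, 230), (2, 203), (5, 194), (8, 211), (11, 147), (14, 148), (17, 134), (20, 126), (23, 128), (26, 113), (29, 100), (32, 130), (35, 108), (38, 100), (41, 98), (44, 82), (47, 95), (50, 53), (53, 1), (56, 0), (59, 0), (62, 0), (65, 0), (68, 0), (71, 0)]
endface 776 [-0.99996817 -0.00774726 -0.00190988] [0.02367389 0.00040827 0.02313399] [0.02714454 0.01962282 0.05348739]
top -0.019798267580211415 ((0.002054015174508095, 0.00011124089360237122), (0.04780400171875954, 0.05010857805609703), 89.21672058105469)
tool pos by cam [0.53780289 0.2479271  0.17733934]
```

```bash
cat >> h.py <<'E'
n=np.array([-.41932,.04063,.90693]);n/=np.linalg.norm(n)
X=np.array([.9027,-.0875,.4213]);X/=np.linalg.norm(X);Y=np.cross(n,X)
O=np.array([.5093,-.0103,.030]);RP=R.from_matrix(np.c_[-X,Y,-n])
def place(dx=0,dz=0,hx=.0015,hz=.0542): return O+X*(.025+dx+hx)+n*(hz+dz)
E
python3 - <<'E'
from h import *
for t in('w1','side1'):
    p,d,c=load(t);w=cloud(d,c).reshape(-1,3);w=w[np.isfinite(w[:,0])]
    q=w[(w[:,0]>.55)&(w[:,0]<.75)&(w[:,1]>-.02)&(w[:,1]<.16)&(w[:,2]>.11)&(w[:,2]<.21)];print(len(q),np.percentile(q,[2,50,98],axis=0).round(3).tolist())
print(place(.004,.08),place(.004,.008),place());go(place(.004,.08),RP)
E
```

```text
815 [[0.645, 0.034, 0.11], [0.665, 0.073, 0.135], [0.748, 0.094, 0.194]]
454 [[0.647, -0.018, 0.111], [0.675, 0.051, 0.145], [0.748, 0.079, 0.199]]
[ 0.48055943 -0.00751619  0.16455942] [ 0.51075044 -0.01044154  0.09926053] [ 0.51049422 -0.01041659  0.09031991]
t=6.90 turn [-0.0159, -0.4367, -0.0658] deg 25.3 shift [0.0141, -0.2607, 0.0115] rows 5.2
```

Call:
drive_tool([
  [[0,0,0],[0,-0.02,-0.005],255],
  [[-0.003,-0.08,-0.012],[0.002,-0.06,-0.005],255],
  [[-0.007,-0.18,-0.027],[0.005,-0.1,-0.005],255],
  [[-0.01,-0.29,-0.044],[0.009,-0.145,0],255],
  [[-0.014,-0.39,-0.06],[0.012,-0.19,0.005],255],
])

```text
time_s: 7.4
tool_pos: [0.4933, 0.0597, 0.1712]
eef_rot: [0.05, 0.98, -0.009, 0.195]
ft_force: [1.8, -2.2, -1.9]
opening: 0.451
```

Run:
```python
from h import *
st();go(place(.004,.08),RP)
```

```text
t=7.40 pos [0.4933 0.0597 0.1712] x [-0.919  0.095 -0.382] y [0.102 0.995 0.001] z [ 0.381 -0.038 -0.924] F [ 1.8 -2.2 -1.9] M [-0.14  0.4  -0.13] op 0.451
t=7.40 turn [-0.0011, -0.0424, -0.0057] deg 2.5 shift [0.0079, -0.0681, 0.0038] rows 1.4
```

Call:
drive_tool([
  [[0,-0.02,-0.003],[0.004,-0.035,0.002],255],
  [[0,-0.042,-0.006],[0.008,-0.06,0.004],255],
  [[0,-0.042,-0.006],[0.008,-0.068,0.004],255],
  [[0,-0.042,-0.006],[0.008,-0.068,0.004],255],
  [[0,-0.042,-0.006],[0.008,-0.068,0.004],255],
])

```text
time_s: 7.9
tool_pos: [0.482, -0.0051, 0.1647]
eef_rot: [0.048, 0.976, -0.011, 0.214]
ft_force: [-0.1, 0.3, -2.4]
opening: 0.454
```

Run:
```python
from h import *
st();p,d,c=snap('wrist','w6');snap('side','side6');s=st();p2,_,_=load('side6')
cv2.imwrite('pics/side6z.png',cv2.resize(p2[130:330,220:460,::-1],None,fx=3,fy=3,interpolation=cv2.INTER_CUBIC))
go(place(.003,.006),RP)
```

```text
t=7.90 pos [ 0.482  -0.0051  0.1647] x [-0.904  0.089 -0.418] y [ 0.098  0.995 -0.001] z [ 0.416 -0.041 -0.908] F [-0.1  0.3 -2.4] M [ 0.06  0.56 -0.  ] op 0.454
t=8.00 pos [ 0.4824 -0.0042  0.1649] x [-0.904  0.087 -0.419] y [ 0.096  0.995 -0.   ] z [ 0.417 -0.041 -0.908] F [ 0.3  0.1 -0.9] M [ 0.08  0.59 -0.02] op 0.452
t=8.00 turn [-0.0002, -0.0029, 0.0007] deg 0.2 shift [0.0023, -0.0035, 0.0737] rows 1.5
```

View pics/w6.png

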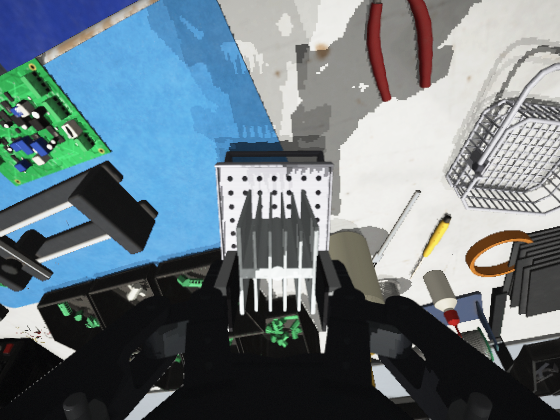

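View pics/side6z.png

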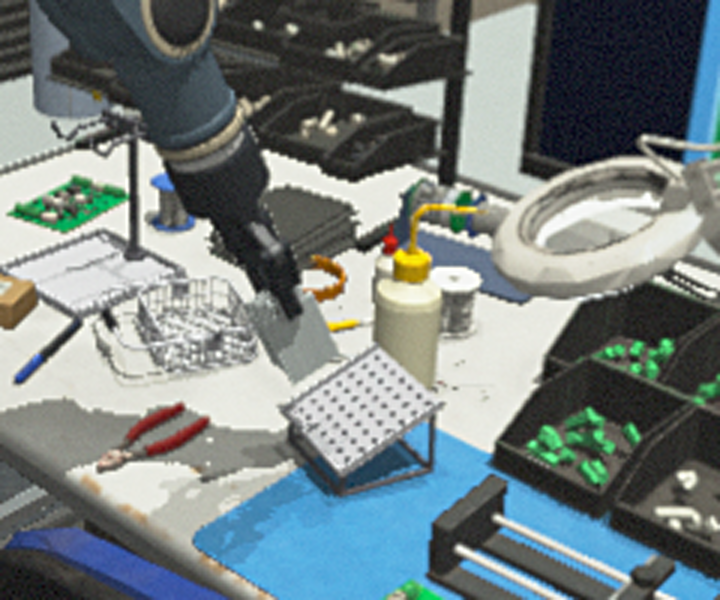

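Aligned: the plate spans columns 217–332 at the lip, and the heat sink is centred at about 278. Lowering square to the sheet.

Call:
drive_tool([
  [[0,0,0],[0.001,-0.003,0.03],255],
  [[0,0,0],[0.001,-0.003,0.055],255],
  [[0,0,0],[0.001,-0.003,0.07],255],
  [[0,0,0],[0.001,-0.003,0.073],255],
  [[0,0,0],[0.001,-0.003,0.073],255],
])

```text
time_s: 8.5
tool_pos: [0.5114, -0.0106, 0.0967]
eef_rot: [0.047, 0.976, -0.01, 0.213]
ft_force: [0.2, -1.0, -0.9]
opening: 0.449
```

Run:
```python
from h import *
st();p,d,c=snap('wrist','w7');s=st()
go(place(.003,.0),RP)
w=cloud(d,c).reshape(-1,3);w=w[np.isfinite(w[:,0])];a=(w-O)@np.c_[X,Y,n]
q=a[(abs(a[:,1])<.06)&(a[:,0]>-.01)&(a[:,0]<.05)&(abs(a[:,2])<.09)]
f=q[(abs(q[:,1])<.019)&(q[:,2]>.018)&(q[:,2]<.05)&(q[:,0]>0)];print('face',len(f),np.percentile(f,[2,50,98],axis=0).round(4).tolist())
print('sheet',np.median(q[(abs(q[:,1])>.03)&(q[:,0]>.005)&(q[:,2]<.006)],0))
l=q[(q[:,2]>.008)&(q[:,2]<.014)&(q[:,0]<.003)];print('lip',len(l),np.percentile(l,[5,50,95],axis=0))
```

```text
t=8.50 pos [ 0.5114 -0.0106  0.0967] x [-0.905  0.088 -0.416] y [0.097 0.995 0.001] z [ 0.414 -0.039 -0.909] F [ 0.2 -1.  -0.9] M [ 0.02  0.56 -0.05] op 0.449
t=8.55 pos [ 0.5113 -0.0111  0.0974] x [-0.905  0.089 -0.417] y [0.098 0.995 0.   ] z [ 0.415 -0.041 -0.909] F [-0.7 -0.9 -1.1] M [ 0.06  0.58 -0.03] op 0.452
t=8.55 turn [-0.0005, -0.0049, -0.0015] deg 0.3 shift [0.0007, 0.0006, 0.006] rows 0.1
face 1343 [[0.0034, -0.0182, 0.0188], [0.0207, 0.0004, 0.0357], [0.0259, 0.0178, 0.0496]]
sheet [ 0.02589305 -0.03142368  0.00012468]
lip 813 [[-0.00215792 -0.05073919  0.00891179]
 [-0.00091593 -0.00016518  0.01149792]
 [ 0.00074444  0.04835472  0.01284499]]
```

View pics/w7.png

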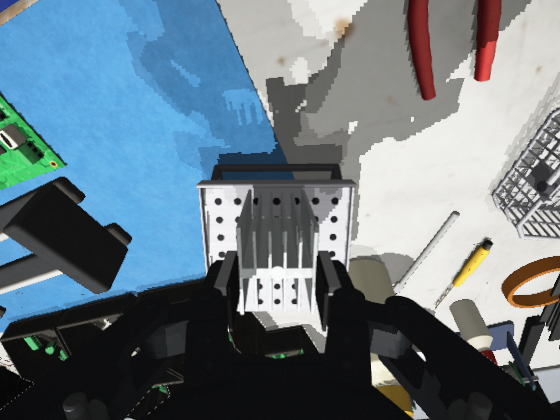

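Call:
drive_tool([
  [[0,0,0],[0,0,0.003],255],
  [[0,0,0],[0,0,0.005],255],
  [[0,0,0],[0,0,0.006],255],
  [[0,0,0],[0,0,0.006],255],
])

```text
time_s: 8.95
tool_pos: [0.5141, -0.0103, 0.0931]
eef_rot: [0.047, 0.976, -0.011, 0.214]
ft_force: [-0.4, 0.2, -0.9]
opening: 0.452
```

Run:
```python
from h import *
s=st();print(s['ft_force']@n,s['ft_force']@X);go(place(0,0),RP)
```

```text
t=8.95 pos [ 0.5141 -0.0103  0.0931] x [-0.904  0.087 -0.419] y [ 0.096  0.995 -0.001] z [ 0.417 -0.041 -0.908] F [-0.4  0.2 -0.9] M [ 0.1   0.62 -0.04] op 0.452
-0.6448985099828138 -0.8027414325093568
t=8.95 turn [-0.0004, -0.0022, 0.0008] deg 0.1 shift [0.0044, -0.0005, 0.001] rows 0.1
```

Call:
drive_tool([
  [[0,0,0],[0,0,0.001],255],
  [[0,0,0],[0.0015,0,0.0015],255],
  [[0,0,0],[0.003,0,0.0015],255],
  [[0,0,0],[0.003,0,0.0015],255],
])

```text
time_s: 9.35
tool_pos: [0.5131, -0.0102, 0.0913]
eef_rot: [0.047, 0.975, -0.01, 0.216]
ft_force: [-0.7, -0.8, 5.8]
opening: 0.448
```

Run:
```python
from h import *
s=st();print(s['ft_force']@n,s['ft_force']@X);go(place(0,0),RP)
```

```text
t=9.35 pos [ 0.5131 -0.0102  0.0913] x [-0.903  0.088 -0.421] y [0.096 0.995 0.001] z [ 0.419 -0.04  -0.907] F [-0.7 -0.8  5.8] M [0.06 0.12 0.06] op 0.448
5.528821671987063 1.8844247462896306
t=9.35 turn [0.0005, 0.0001, -0.0002] deg 0.0 shift [0.0027, -0.0004, -0.0002] rows 0.1
```

Contact with the sheet at about 5.5 N. Next I slide down to the lip.

Call:
drive_tool([
  [[0,0,0],[0.001,0,0],255],
  [[0,0,0],[0.002,0,0],255],
  [[0,0,0],[0.003,0,0],255],
  [[0,0,0],[0.003,0,0],255],
])

```text
time_s: 9.75
tool_pos: [0.5111, -0.01, 0.0904]
eef_rot: [0.047, 0.975, -0.01, 0.216]
ft_force: [0.9, 0.6, 4.4]
opening: 0.454
```

Run:
```python
from h import *
s=st();print(s['ft_force']@n,s['ft_force']@X);go(place(0,0),RP)
p,d,c=snap('wrist','w8')
w=cloud(d,c).reshape(-1,3);w=w[np.isfinite(w[:,0])];a=(w-O)@np.c_[X,Y,n]
f=a[(abs(a[:,1])<.019)&(a[:,2]>.018)&(a[:,2]<.05)&(a[:,0]>-.005)&(a[:,0]<.05)];print('face',len(f),np.percentile(f,[2,50,98],axis=0).round(4).tolist())
```

```text
t=9.75 pos [ 0.5111 -0.01    0.0904] x [-0.902  0.088 -0.422] y [0.096 0.995 0.001] z [ 0.42  -0.04  -0.906] F [0.9 0.6 4.4] M [ 0.04 -0.2  -0.02] op 0.454
3.62953918379569 2.6366626848340236
t=9.75 turn [0.0008, 0.0012, -0.0002] deg 0.1 shift [0.0005, -0.0005, -0.0002] rows 0.0
face 1503 [[0.0009, -0.0177, 0.0187], [0.0201, 0.0004, 0.0369], [0.0457, 0.0181, 0.0495]]
```

Call:
drive_tool([
  [[0,0,0],[0.0015,0,0],255],
  [[0,0,0],[0.0015,0,0],255],
  [[0,0,0],[0.0015,0,0],255],
])

```text
time_s: 10.1
tool_pos: [0.5106, -0.0099, 0.0903]
eef_rot: [0.047, 0.975, -0.01, 0.217]
ft_force: [1.9, -1.0, 5.7]
opening: 0.45
```

Call:
drive_tool([
  [[0,0,0],[0,0,0],130],
  [[0,0,0],[0,0,0],100],
  [[0,0,0],[0,0,0],80],
  [[0,0,0],[0,0,0],80],
])

```text
time_s: 10.5
tool_pos: [0.5073, -0.0102, 0.0878]
eef_rot: [0.047, 0.976, -0.011, 0.214]
ft_force: [-0.1, -0.7, 0.3]
opening: 0.687
```

Run:
```python
from h import *
s=st();print(s['ft_force']@n,s['ft_force']@X)
p,d,c=snap('wrist','w9')
w=cloud(d,c).reshape(-1,3);w=w[np.isfinite(w[:,0])];a=(w-O)@np.c_[X,Y,n]
f=a[(abs(a[:,1])<.019)&(a[:,2]>.018)&(a[:,2]<.05)&(a[:,0]>-.005)&(a[:,0]<.05)];print('face',len(f),np.percentile(f,[2,50,98],axis=0).round(4).tolist())
```

```text
t=10.50 pos [ 0.5073 -0.0102  0.0878] x [-0.904  0.088 -0.418] y [ 0.097  0.995 -0.   ] z [ 0.416 -0.041 -0.909] F [-0.1 -0.7  0.3] M [ 0.09  0.44 -0.04] op 0.687
0.3230727399688214 0.09348043165250218
face 1523 [[0.001, -0.018, 0.0186], [0.0197, -0.0002, 0.0368], [0.0235, 0.0179, 0.0496]]
```

View pics/w9.png

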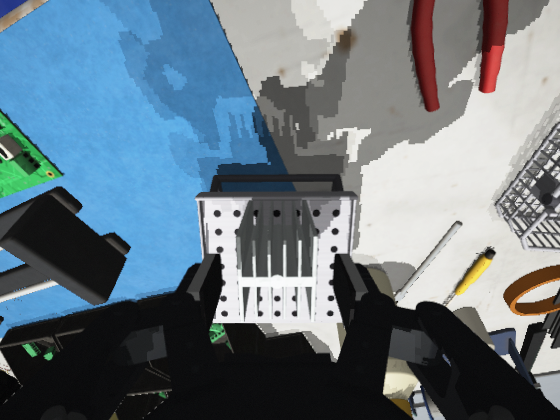

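It is released and standing at the lip. Backing off along the tool axis.

Call:
drive_tool([
  [[0,0,0],[0,0,-0.015],80],
  [[0,0,0],[0,0,-0.045],80],
  [[0,0,0],[0,0,-0.085],80],
  [[0,0,0],[0,0,-0.12],80],
  [[0,0,0],[0,0,-0.12],80],
])

```text
time_s: 11.05
tool_pos: [0.4583, -0.0053, 0.2003]
eef_rot: [0.048, 0.975, -0.011, 0.217]
ft_force: [0.4, 0.5, 0.7]
opening: 0.684
```

Run:
```python
from h import *
s=st()
p,d,c=snap('wrist','w10')
w=cloud(d,c).reshape(-1,3);w=w[np.isfinite(w[:,0])];a=(w-O)@np.c_[X,Y,n]
t=a[(abs(a[:,1])<.03)&(a[:,2]>.068)&(a[:,2]<.08)&(a[:,0]>-.02)&(a[:,0]<.07)];print('top',len(t),cv2.minAreaRect(t[:,:2].astype(np.float32)),np.median(t[:,2]))
nn=np.linalg.svd(t-t.mean(0),full_matrices=False)[2][2];print(nn)
# basket yaw -11.5, centre
yaw=np.radians(-11.57);e1=np.array([np.cos(yaw),np.sin(yaw)]);print('grip pt',np.array([.5356,.2456])-.0950*e1, 'tool y',np.degrees(yaw))
g=np.array([.5356,.2456])-.0948*e1
go((g[0],g[1],.20),down(yaw));go((g[0],g[1],.20),down(yaw+np.pi))
```

```text
t=11.05 pos [ 0.4583 -0.0053  0.2003] x [-0.902  0.088 -0.424] y [ 0.098  0.995 -0.001] z [ 0.421 -0.043 -0.906] F [0.4 0.5 0.7] M [ 0.01  0.38 -0.01] op 0.684
top 980 ((0.025798067450523376, -0.00011525489389896393), (0.04004061222076416, 0.050202250480651855), 89.98696899414062) 0.07377434925438701
[-0.0235812   0.00520352  0.99970838]
grip pt [0.44253036 0.26465367] tool y -11.57
t=11.10 turn [0.3639, 0.3308, 1.6454] deg 98.4 shift [0.0377, 0.2674, -0.0183] rows 11.5
t=11.10 turn [-0.3216, 0.3539, -1.4415] deg 87.0 shift [0.0377, 0.2674, -0.0183] rows 10.1
```

View pics/w10.png

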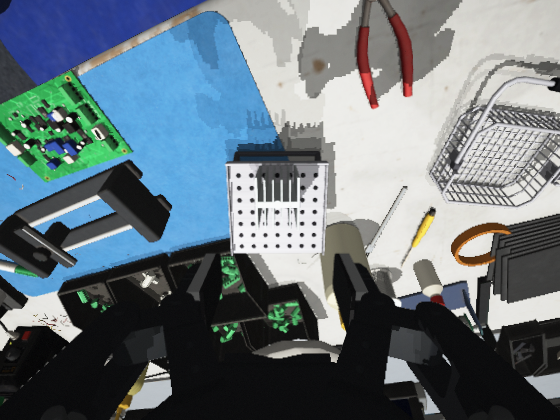

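The heat sink is in place: 25.8 mm up the slope, top 73.8 mm above the sheet, and square to it. I'll check the bail, since it looks odd at (480,110).

Run:
```python
from h import *
for t in ('w7','w10'):
    p,d,c=load(t)
    w=cloud(d,c).reshape(-1,3);w=w[np.isfinite(w[:,0])]
    q=w[(w[:,0]>.40)&(w[:,0]<.63)&(w[:,1]>.13)&(w[:,1]<.34)&(w[:,2]>.05)];print(t,len(q),q.min(0) if len(q) else 0,q.max(0) if len(q) else 0)
p,d,c=load('w10');cv2.imwrite('pics/w10z.png',cv2.resize(p[30:250,400:560,::-1],None,fx=3.5,fy=2.7,interpolation=cv2.INTER_CUBIC))
snap('side','side10');p2,_,_=load('side10')
cv2.imwrite('pics/side10z.png',cv2.resize(p2[150:300,180:400,::-1],None,fx=3.5,fy=3.5,interpolation=cv2.INTER_CUBIC))
```

```text
w7 1 [0.52926084 0.17755038 0.05001686] [0.52926084 0.17755038 0.05001686]
w10 5 [0.55327743 0.30189715 0.05011565] [0.55502743 0.30521376 0.05076577]
```

View pics/side10z.png

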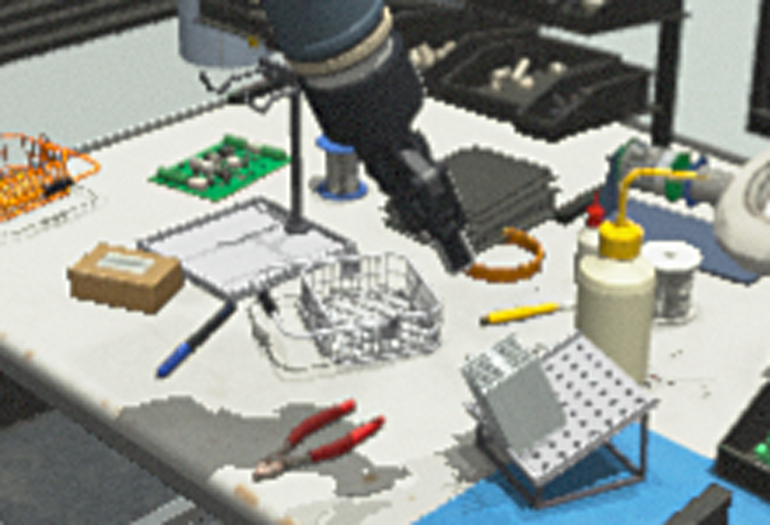

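The bail is flat and untouched, and the heat sink stands well. Now I turn the hand for the tube.

Call:
drive_tool([
  [[0.025,0.025,0.13],[0.003,0.02,-0.01],150],
  [[0.055,0.055,0.27],[0.006,0.045,-0.02],150],
  [[0.09,0.085,0.41],[0.01,0.07,-0.03],150],
  [[0.12,0.115,0.55],[0.014,0.095,-0.03],150],
  [[0.15,0.14,0.69],[0.018,0.12,-0.03],150],
])

```text
time_s: 11.65
tool_pos: [0.4408, 0.1133, 0.2166]
eef_rot: [0.35, 0.926, -0.006, 0.144]
ft_force: [0.8, -0.6, -0.0]
opening: 0.412
```

```bash
cat >> h.py <<'E'
byaw=np.radians(-11.57);be=np.array([np.cos(byaw),np.sin(byaw)]);BC=np.array([.5356,.2456])
E
python3 - <<'E'
from h import *
st();print(bot.get_state()['joint_positions'].round(2));g=BC-.0948*be;go((g[0],g[1],.16),down(byaw))
E
```

```text
t=11.65 pos [0.4408 0.1133 0.2166] x [-0.714  0.646 -0.27 ] y [0.65  0.755 0.089] z [ 0.261 -0.112 -0.959] F [ 0.8 -0.6 -0. ] M [ 0.12  0.23 -0.02] op 0.412
[ 0.38  0.08 -0.9   2.14  0.4   0.81  0.07]
t=11.65 turn [0.2252, 0.2013, 1.0424] deg 62.2 shift [0.1116, 0.1105, 0.0377] rows 7.2
```

Call:
drive_tool([
  [[0.03,0.028,0.14],[0.015,0.016,0.0],150],
  [[0.062,0.056,0.285],[0.031,0.031,0.0],150],
  [[0.093,0.083,0.43],[0.047,0.047,0.0],150],
  [[0.125,0.111,0.575],[0.063,0.062,0.005],150],
  [[0.156,0.139,0.72],[0.079,0.078,0.012],150],
])

```text
time_s: 12.15
tool_pos: [0.4378, 0.2223, 0.1895]
eef_rot: [0.661, 0.749, -0.003, 0.046]
ft_force: [0.6, 0.3, -0.1]
opening: 0.411
```

Run:
```python
from h import *
st();print(bot.get_state()['joint_positions'].round(2));g=BC-.0948*be;go((g[0],g[1],.14),down(byaw))
```

```text
t=12.15 pos [0.4378 0.2223 0.1895] x [-0.122  0.99  -0.073] y [0.99  0.126 0.057] z [ 0.065 -0.065 -0.996] F [ 0.6  0.3 -0.1] M [ 0.05  0.01 -0.01] op 0.411
[ 0.1   0.3  -0.85  1.98  0.38  0.99 -0.81]
t=12.15 turn [0.0683, 0.063, 0.3261] deg 19.4 shift [0.0449, 0.0074, 0.0468] rows 2.3
```

Call:
drive_tool([
  [[0.023,0.021,0.11],[0.015,0.003,0.016],150],
  [[0.046,0.042,0.22],[0.03,0.005,0.032],150],
  [[0.068,0.063,0.326],[0.045,0.007,0.047],150],
  [[0.068,0.063,0.326],[0.045,0.007,0.047],150],
  [[0.068,0.063,0.326],[0.045,0.007,0.047],150],
])

```text
time_s: 12.65
tool_pos: [0.4418, 0.2632, 0.1404]
eef_rot: [0.772, 0.635, -0.0, 0.001]
ft_force: [-0.0, -0.4, 0.7]
opening: 0.416
```

Run:
```python
from h import *
st();p,d,c=snap('wrist','w11');st();print(bot.get_state()['joint_positions'].round(2))
w=cloud(d,c).reshape(-1,3);w=w[np.isfinite(w[:,0])]
q=w[(w[:,0]>.40)&(w[:,0]<.63)&(w[:,1]>.13)&(w[:,1]<.36)&(w[:,2]>.03)&(w[:,2]<.055)]
a=(q[:,:2]-BC)@np.c_[be,[-be[1],be[0]]]
for nm,lo,hi in (('bar',-.105,-.085),('front',-.056,-.045),('back',.045,.056)):
    m=(a[:,0]>lo)&(a[:,0]<hi)&(abs(a[:,1])<.047);b=a[m]
    if len(b)>9:f=np.polyfit(b[:,1],b[:,0],1);print(nm,len(b),'%.2f'%np.degrees(np.arctan(f[0])),'%.4f'%f[1],b.min(0),b.max(0))
m=(a[:,0]<-.085)&(q[:,2]>.0440);print('tube',len(a[m]),np.median(a[m],0),a[m].min(0),a[m].max(0),'z',q[m,2].max())
```

```text
t=12.65 pos [0.4418 0.2632 0.1404] x [ 0.192  0.981 -0.002] y [ 0.981 -0.192  0.001] z [ 0.001 -0.002 -1.   ] F [-0.  -0.4  0.7] M [ 0.02 -0.02  0.01] op 0.416
t=12.70 pos [0.4421 0.2633 0.1411] x [ 0.193  0.981 -0.001] y [ 0.981 -0.193  0.003] z [ 0.002 -0.002 -1.   ] F [1.4 0.  0.5] M [-0.02 -0.01 -0.02] op 0.418
[-0.    0.41 -0.77  1.97  0.36  0.91 -1.15]
bar 899 0.11 -0.0943 [-0.10043125 -0.04686813] [-0.08805097  0.04692922]
front 464 -0.39 -0.0506 [-0.05314246 -0.04674388] [-0.04814924  0.04644634]
back 612 -0.32 0.0507 [ 0.04785084 -0.04667322] [0.05358291 0.04687805]
tube 419 [-0.09424058  0.00056636] [-0.09949296 -0.04406094] [-0.08890374  0.05995158] z 0.047852732739006615
```

View pics/w11.png

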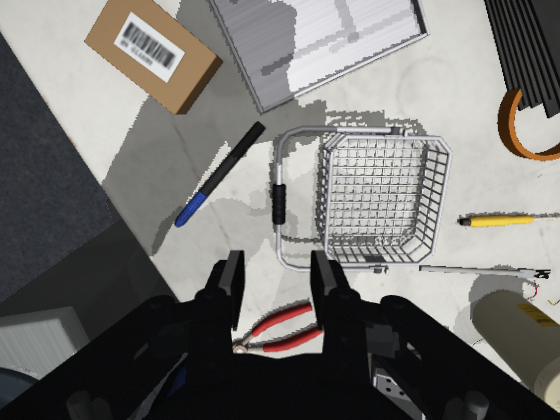

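The tube is at (278,204), centred between the fingers (235–320). Descending and gripping it.

Run:
```python
from h import *
g=BC-.0945*be;go((g[0],g[1],.045),down(byaw))
```

```text
t=12.70 turn [0.0027, 0.001, 0.0076] deg 0.5 shift [0.0015, 0.0004, 0.0961] rows 1.9
```

Call:
drive_tool([
  [[0,0,0.007],[0.001,0,0.03],150],
  [[0,0,0.007],[0.0015,0,0.06],150],
  [[0,0,0.007],[0.0015,0,0.085],150],
  [[0,0,0.007],[0.0015,0,0.096],150],
  [[0,0,0.007],[0.0015,0,0.096],150],
])

```text
time_s: 13.2
tool_pos: [0.4425, 0.2642, 0.0449]
eef_rot: [0.775, 0.632, 0.0, 0.001]
ft_force: [-0.6, -0.8, 0.5]
opening: 0.409
```

Call:
drive_tool([
  [[0,0,0],[0,0,0],180],
  [[0,0,0],[0,0,0],210],
  [[0,0,0],[0,0,0],255],
  [[0,0,0],[0,0,0],255],
  [[0,0,0],[0,0,0],255],
], grip_force=40)

```text
time_s: 13.7
tool_pos: [0.4431, 0.265, 0.0458]
eef_rot: [0.775, 0.632, 0.001, 0.001]
ft_force: [0.7, 0.1, 0.3]
opening: 0.005
```

Run:
```python
from h import *
st();snap('wrist','w12')
```

```text
t=13.70 pos [0.4431 0.265  0.0458] x [0.202 0.979 0.   ] y [ 0.979 -0.202  0.004] z [ 0.004 -0.    -1.   ] F [0.7 0.1 0.3] M [-0.03  0.01  0.02] op 0.005
```

View pics/w12.png

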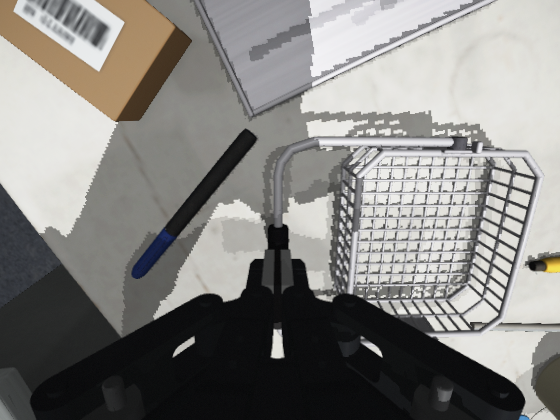

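Run:
```python
from h import *
p,d,c=load('w12');cv2.imwrite('pics/w12z.png',cv2.resize(p[210:360,200:360,::-1],None,fx=4.5,fy=4,interpolation=cv2.INTER_CUBIC))
for r in range(225,345,8): print(r,(d[r,262:296:3]*1000).astype(int))
```

```text
225 [210 210 210 168 166 165 166 168 169 210 210 210]
233 [213 213 168 165 164 163 162 165 164 212 213 212]
241 [214 214 169 167 164 164 164 164 166 170 215 214]
249 [215 217 171 167 166 165 164 165 167 217 215 216]
257 [217 145 144 143 144 145 145 143 144 143 218 218]
265 [144 135 134 135 136 137 136 136 136 137 144 145]
273 [136 128 130 130 130 129 130 129 129 129 129 137]
281 [122 123 123 122 122 123 123 123 122 125 123 131]
289 [113 116 115 120 121 120 120 122 116 116 116 113]
297 [111 111 111 109 122 122 120 111 110 110 110 110]
305 [106 105 104 109 123 123 123 112 105 105 105 106]
313 [100 100 102 112 125 123 123 112 101 101 101 102]
321 [ 90  92 100 113 124 126 124 113 104  94  90  91]
329 [ 87  91 113 113 126 126 127 115 114  96  87  85]
337 [ 86  93 114 115 239 240 239 116 114  95  85  83]
```

View pics/w12z.png

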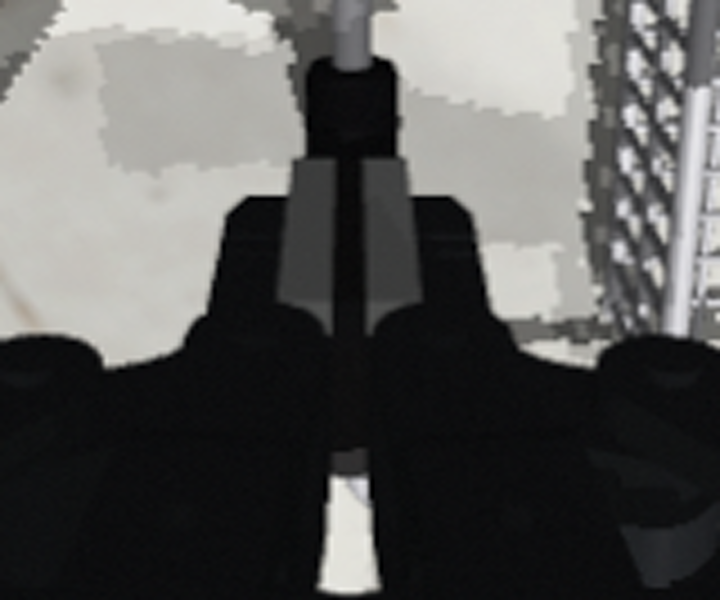

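The pads have closed above the tube and it sits near the fingertips. I'll open and grip about 10 mm deeper.

Call:
drive_tool([
  [[0,0,0],[0,0,0],190],
  [[0,0,0],[0,0,0],170],
  [[0,0,0],[0,0,0],170],
  [[0,0,0],[0,0,0.006],170],
  [[0,0,0],[0,0,0.01],170],
])

```text
time_s: 14.25
tool_pos: [0.4428, 0.2647, 0.0348]
eef_rot: [0.775, 0.631, 0.001, 0.001]
ft_force: [-0.6, -0.4, 0.6]
opening: 0.338
```

Call:
drive_tool([
  [[0,0,0],[0,0,0],190],
  [[0,0,0],[0,0,0],210],
  [[0,0,0],[0,0,0],255],
  [[0,0,0],[0,0,0],255],
  [[0,0,0],[0,0,0],255],
], grip_force=40)

```text
time_s: 14.75
tool_pos: [0.4432, 0.2651, 0.0357]
eef_rot: [0.775, 0.632, 0.001, 0.001]
ft_force: [-0.4, -0.4, 2.6]
opening: -0.001
```

Run:
```python
from h import *
st();p,d,c=snap('wrist','w13')
cv2.imwrite('pics/w13z.png',cv2.resize(p[200:360,180:380,::-1],None,fx=4,fy=3.7,interpolation=cv2.INTER_CUBIC))
```

```text
t=14.75 pos [0.4432 0.2651 0.0357] x [0.202 0.979 0.001] y [ 0.979 -0.202  0.004] z [ 0.004 -0.    -1.   ] F [-0.4 -0.4  2.6] M [-0.06  0.07 -0.02] op -0.001
```

View pics/w13z.png

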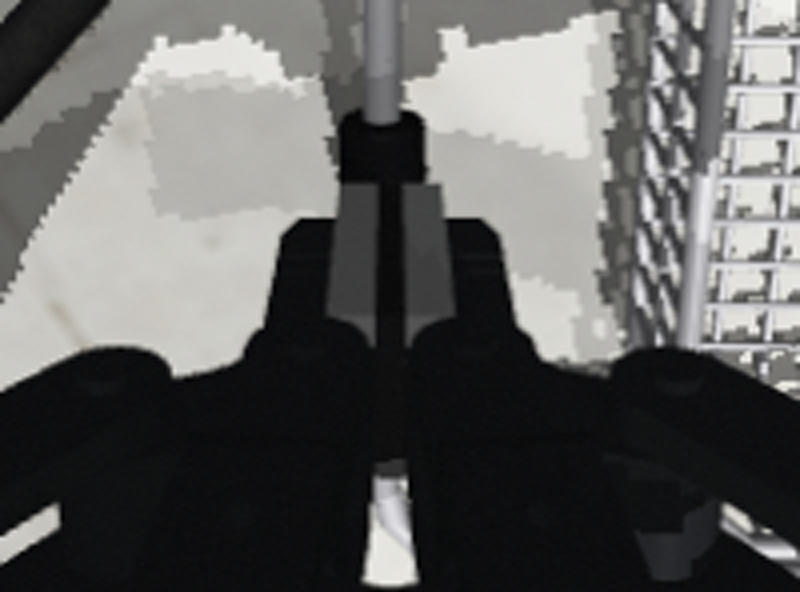

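Run:
```python
from h import *
for t in ('w12','w13'):
    p,d,c=load(t);w=cloud(d,c)
    Rc=np.array([[-0.001,-.953,-.303],[1,-.001,0],[0,-.303,.953]]);oc=np.array([.0781,-.0001,-.1515])
    v=(w-np.array(c['origin']))@rot(c)@Rc.T+oc
    for r in range(215,345,10): print(r,'w z',w[r,278,2].round(4),'tool',(v[r,278]*1000).round(1),'pad',(v[r,268]*1000).round(1),(v[r,288]*1000).round(1))
```

```text
215 w z 0.0423 tool [24.3  0.4  3.5] pad [ 9.8 -6.5 45.5] [ 9.9  7.5 45. ]
225 w z 0.0439 tool [19.   0.4  2. ] pad [ 2.2 -6.6 45.5] [ 2.5  7.6 44.9]
235 w z 0.0455 tool [13.7  0.4  0.4] pad [11.4 -5.4  5.8] [12.3  6.1  3.7]
245 w z 0.0464 tool [ 8.1  0.4 -0.6] pad [ 5.6 -5.4  4.8] [5.5 6.2 5. ]
255 w z 0.0655 tool [ 11.5   0.3 -19.6] pad [ 11.4  -4.6 -19.4] [ 11.3   5.3 -19.2]
265 w z 0.0753 tool [ 11.3   0.3 -29.5] pad [ 12.2  -4.3 -31. ] [ 11.5   4.9 -29.7]
275 w z 0.084 tool [ 11.2   0.3 -38.1] pad [ 11.6  -4.1 -38.8] [ 11.3   4.6 -38.4]
285 w z 0.0914 tool [ 10.9   0.2 -45.6] pad [ 11.8  -3.8 -47. ] [ 11.2   4.3 -46. ]
295 w z 0.0921 tool [  6.6   0.2 -46.3] pad [ 12.   -3.6 -54.2] [ 11.7   4.1 -53.7]
305 w z 0.0922 tool [  1.8   0.2 -46.4] pad [ 13.2  -3.4 -62. ] [ 12.7   3.8 -61.5]
315 w z 0.0918 tool [ -3.5   0.2 -46. ] pad [ 12.2  -3.3 -66.3] [ 12.6   3.6 -66.9]
325 w z 0.0921 tool [ -8.5   0.2 -46.2] pad [  9.3  -3.3 -67.9] [ 11.2   3.5 -70.2]
335 w z 0.0011 tool [-93.3   0.5  44.8] pad [ -4.5  -3.7 -56.9] [ -3.7   4.1 -57.8]
215 w z 0.0414 tool [27.5  0.4 -5.6] pad [13.3 -
[... 306 characters left out ...]
.7 -18.1] [ 11.4   5.3 -19.4]
265 w z 0.0662 tool [ 11.9   0.3 -30.4] pad [ 11.1  -4.3 -29. ] [ 11.4   4.9 -29.7]
275 w z 0.0737 tool [ 11.1   0.3 -37.9] pad [ 11.3  -4.1 -38.3] [ 10.9   4.6 -37.7]
285 w z 0.0819 tool [ 11.3   0.2 -46.2] pad [ 11.5  -3.8 -46.5] [ 11.    4.3 -45.7]
295 w z 0.0817 tool [  6.3   0.2 -45.9] pad [ 12.7  -3.6 -55.3] [ 12.3   4.  -54.7]
305 w z 0.0819 tool [  1.6   0.2 -46.1] pad [ 12.5  -3.4 -61.1] [ 12.6   3.8 -61.3]
315 w z 0.0819 tool [ -3.4   0.2 -46.1] pad [ 12.1  -3.3 -66.1] [ 12.3   3.6 -66.4]
325 w z 0.082 tool [ -8.5   0.2 -46.2] pad [  9.4  -3.2 -68. ] [ 11.3   3.5 -70.3]
335 w z 0.0407 tool [-49.9   0.4  -4.9] pad [ -3.1  -3.7 -58.5] [ -3.1   4.  -58.5]
```

Run:
```python
from h import *
print(bot.finger_overhang,[a for a in dir(bot) if not a.startswith('_')])
snap('side','side13');snap('scene','scene13')
p,_,_=load('side13');cv2.imwrite('pics/side13z.png',cv2.resize(p[130:270,200:360,::-1],None,fx=4.5,fy=4,interpolation=cv2.INTER_CUBIC))
Rc=np.array([[-0.001,-.953,-.303],[1,-.001,0],[0,-.303,.953]]);oc=np.array([.0781,-.0001,-.1515])
for t in ('w5','w10','w11'):
    p,d,c=load(t);w=cloud(d,c);v=(w-np.array(c['origin']))@rot(c)@Rc.T+oc
    m=(abs(v[...,0])<.016)&(abs(v[...,1])>.0)&(abs(v[...,1])<.06)&(v[...,2]<.04)&(v[...,2]>-.08)
    q=v[m];print(t,[(z,len(k),k[:,0].max().round(3),k[:,0].min().round(3),abs(k[:,1]).min().round(3),abs(k[:,1]).max().round(3)) for z in range(-60,40,5) for k in [q[(q[:,2]*1000>z)&(q[:,2]*1000<z+5)]] if len(k)])
```

```text
0.025 ['Unreachable', 'boxes_of', 'capture', 'finger_overhang', 'finish_job', 'get_calibration', 'get_state']
w5 [(-60, 1200, np.float64(0.015), np.float64(-0.012), np.float64(0.02), np.float64(0.052)), (-55, 558, np.float64(0.015), np.float64(-0.006), np.float64(0.02), np.float64(0.047)), (-50, 787, np.float64(0.013), np.float64(-0.011), np.float64(0.019), np.float64(0.031)), (-45, 416, np.float64(0.012), np.float64(-0.011), np.float64(0.019), np.float64(0.033)), (-40, 473, np.float64(0.012), np.float64(-0.01), np.float64(0.019), np.float64(0.033)), (-35, 435, np.float64(0.012), np.float64(-0.011), np.float64(0.019), np.float64(0.033)), (-30, 392, np.float64(0.012), np.float64(-0.011), np.float64(0.019), np.float64(0.033)), (-25, 1099, np.float64(0.016), np.float64(-0.016), np.float64(0.0), np.float64(0.033)), (-20, 1507, np.float64(0.016), np.float64(-0.016), np.float64(0.0), np.float64(0.032)), (-15, 435, np.float64(0.016), np.float64(-0.016), np.float64(0.0), np.float64(0.026)), (-10, 319, np.float64(0.016), np.float64(-0.016), np.float64(0.0), np.float64(0.018)), (-5, 273, np.fl
[... 1914 characters left out ...]
397, np.float64(0.012), np.float64(-0.011), np.float64(0.017), np.float64(0.031)), (-40, 461, np.float64(0.012), np.float64(-0.011), np.float64(0.017), np.float64(0.031)), (-35, 418, np.float64(0.012), np.float64(-0.011), np.float64(0.017), np.float64(0.031)), (-30, 365, np.float64(0.012), np.float64(-0.011), np.float64(0.017), np.float64(0.031)), (-25, 349, np.float64(0.012), np.float64(-0.01), np.float64(0.017), np.float64(0.031)), (-20, 278, np.float64(0.012), np.float64(-0.01), np.float64(0.017), np.float64(0.03)), (-15, 117, np.float64(0.012), np.float64(-0.009), np.float64(0.017), np.float64(0.024)), (-10, 5, np.float64(0.008), np.float64(-0.008), np.float64(0.018), np.float64(0.018))]
```

View pics/side13z.png

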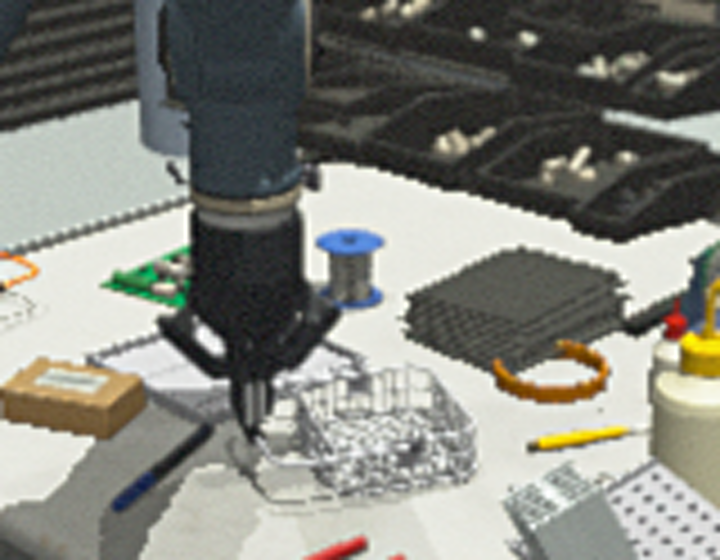

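Key finding: the camera shows the fingertips at about tool z = -10 mm, not the stated +25 mm. The real tips lie about 35–40 mm short of the reported TCP, and this explains the missed first grip and the tip-only second one. From here I take the grasp point as tool z ≈ -28 mm. I'll open and go down by that amount.

Call:
drive_tool([
  [[0,0,0],[0,0,-0.012],255],
  [[0,0,0],[0,0,-0.012],150],
  [[0,0,0],[0,0,-0.012],150],
  [[0,0,0],[0,0,-0.012],150],
  [[0,0,0],[0,0,-0.012],150],
])

```text
time_s: 15.4
tool_pos: [0.4428, 0.2647, 0.0472]
eef_rot: [0.775, 0.632, 0.001, 0.001]
ft_force: [-0.0, -0.1, 0.3]
opening: 0.409
```

Run:
```python
from h import *
st();p,d,c=snap('wrist','w14');w=cloud(d,c).reshape(-1,3);w=w[np.isfinite(w[:,0])]
q=w[(w[:,0]>.40)&(w[:,0]<.63)&(w[:,1]>.13)&(w[:,1]<.36)&(w[:,2]>.03)&(w[:,2]<.055)]
a=(q[:,:2]-BC)@np.c_[be,[-be[1],be[0]]]
m=(abs(a[:,0]+.095)<.015)&(abs(a[:,1])<.05);b=a[m];print(len(b),np.polyfit(b[:,1],b[:,0],1))
cv2.imwrite('pics/w14.png',p[...,::-1])
```

```text
t=15.40 pos [0.4428 0.2647 0.0472] x [ 0.202  0.979 -0.   ] y [ 0.979 -0.202  0.003] z [ 0.003 -0.001 -1.   ] F [-0.  -0.1  0.3] M [ 0.04 -0.01 -0.02] op 0.409
2023 [ 0.00408631 -0.09432125]
```

View pics/w14.png

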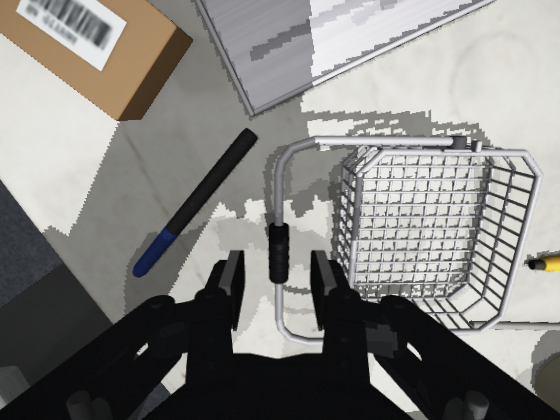

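The tube is at (278,252), centred, and the basket is undisturbed. Going down 33 mm.

Call:
drive_tool([
  [[0,0,0],[0,0,0.012],150],
  [[0,0,0],[0,0,0.024],150],
  [[0,0,0],[0,0,0.032],150],
  [[0,0,0],[0,0,0.032],150],
])

```text
time_s: 15.85
tool_pos: [0.4418, 0.2642, 0.0136]
eef_rot: [0.775, 0.632, -0.001, 0.001]
ft_force: [-0.3, -0.4, -0.1]
opening: 0.414
```

Call:
drive_tool([
  [[0,0,0],[0,0,0],180],
  [[0,0,0],[0,0,0],210],
  [[0,0,0],[0,0,0],255],
  [[0,0,0],[0,0,0],255],
  [[0,0,0],[0,0,0],255],
], grip_force=40)

```text
time_s: 16.35
tool_pos: [0.4432, 0.2652, 0.0158]
eef_rot: [0.775, 0.632, 0.001, 0.001]
ft_force: [-0.1, 1.3, 1.1]
opening: 0.121
```

Run:
```python
from h import *
st();p,d,c=snap('wrist','w15');cv2.imwrite('pics/w15z.png',cv2.resize(p[200:360,180:380,::-1],None,fx=4,fy=3.7,interpolation=cv2.INTER_CUBIC))
```

```text
t=16.35 pos [0.4432 0.2652 0.0158] x [0.202 0.979 0.001] y [ 0.979 -0.202  0.004] z [ 0.004  0.    -1.   ] F [-0.1  1.3  1.1] M [0.07 0.06 0.05] op 0.121
```

View pics/w15z.png

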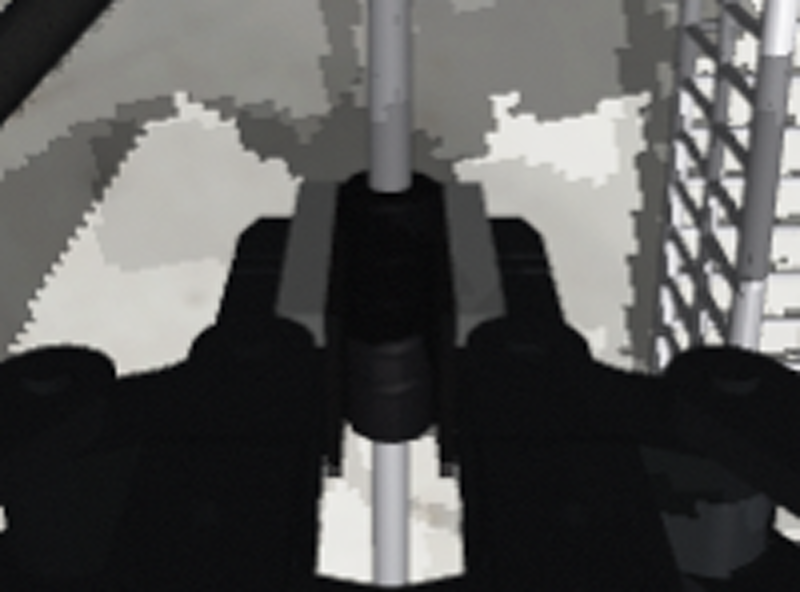

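The tube is held firmly (opening 0.12, pads on both sides). Now I swing the bail up along the 95 mm arc.

Call:
drive_tool([
  [[0,0,0],[0,0.0014,-0.0165],255],
  [[0,0,0],[0,0.0057,-0.0325],255],
  [[0,0,0],[0,0.0127,-0.0475],255],
  [[0,0,0],[0,0.0222,-0.061],255],
  [[0,0,0],[0,0.0339,-0.0728],255],
])

```text
time_s: 16.9
tool_pos: [0.4757, 0.2579, 0.0889]
eef_rot: [0.775, 0.632, 0.001, 0.001]
ft_force: [1.1, -0.4, -1.9]
opening: 0.123
```

Call:
drive_tool([
  [[0,0,0],[0,0.0136,-0.0095],255],
  [[0,0,0],[0,0.0286,-0.0165],255],
  [[0,0,0],[0,0.0446,-0.0208],255],
  [[0,0,0],[0,0.06,-0.0222],255],
  [[0,0,0],[0,0.06,-0.0222],255],
])

```text
time_s: 17.4
tool_pos: [0.537, 0.245, 0.1107]
eef_rot: [0.776, 0.63, 0.002, 0.001]
ft_force: [-0.7, -1.5, 5.7]
opening: 0.124
```

Run:
```python
from h import *
st();snap('wrist','w16');snap('side','side16');p,_,_=load('side16');cv2.imwrite('pics/side16z.png',cv2.resize(p[100:280,180:380,::-1],None,fx=3.8,fy=3.3,interpolation=cv2.INTER_CUBIC));st()
```

```text
t=17.40 pos [0.537  0.245  0.1107] x [0.205 0.979 0.001] y [ 0.979 -0.205  0.004] z [ 0.004 -0.    -1.   ] F [-0.7 -1.5  5.7] M [-0.44  0.09 -0.03] op 0.124
t=17.50 pos [0.5346 0.2455 0.1107] x [ 0.203  0.979 -0.001] y [ 0.979 -0.203  0.003] z [ 0.002 -0.002 -1.   ] F [-1.2 -2.5  3.9] M [-0.51  0.11 -0.07] op 0.124
```

View pics/side16z.png

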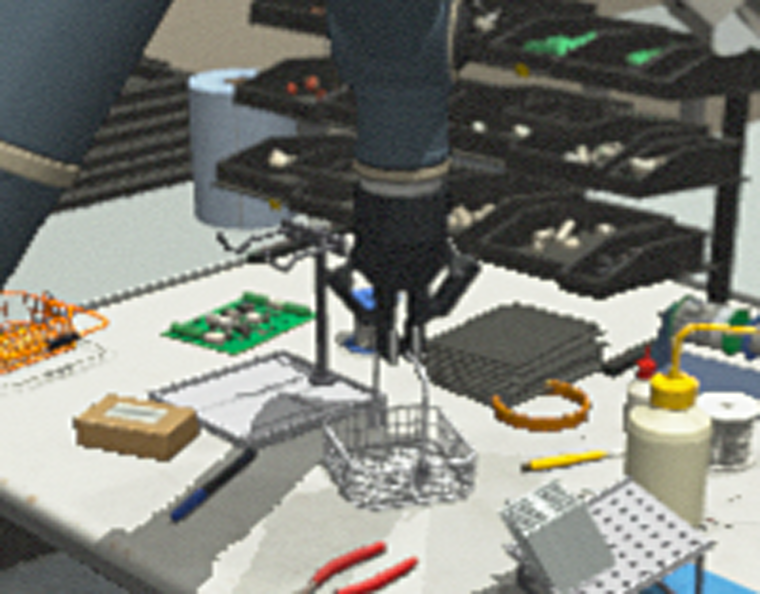

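View pics/w16.png

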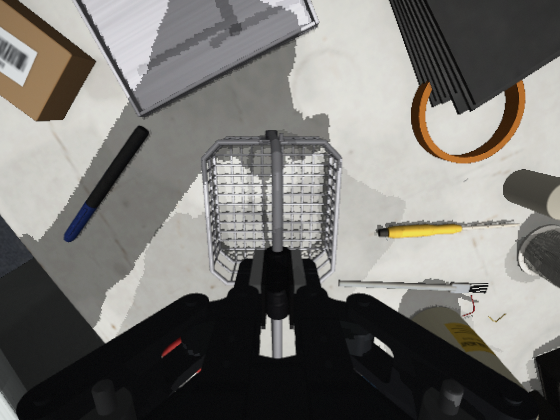

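The bail stands upright in the hand and the basket has not moved. Before lifting, I refine the hook seat from the earlier cloud.

Run:
```python
from h import *
for t in ('w1','w4','w5'):
    p,d,c=load(t);w=cloud(d,c).reshape(-1,3);w=w[np.isfinite(w[:,0])]
    q=w[(w[:,0]>.45)&(w[:,0]<.60)&(w[:,1]>.37)&(w[:,1]<.50)&(w[:,2]>.145)&(w[:,2]<.20)]
    cr=None
    for yaw in (13.4,):
        e=np.array([np.cos(np.radians(yaw)),np.sin(np.radians(yaw))]);a=(q[:,:2]-[.502,.4324])@np.c_[e,[-e[1],e[0]]]
        for s in (-1,1):
            m=(abs(a[:,1]-s*.032)<.012)&(a[:,0]<.045);b=np.c_[a[m],q[m,2]]
            if len(b)<20: continue
            f=np.polyfit(b[:,0],b[:,1],1);print(t,s,len(b),'slope',np.degrees(np.arctan(f[0])).round(2),'y at0',f[1].round(4))
            print([(x,len(k),(np.percentile(k[:,2],95)*1000).round(1),(k[:,1].mean()*1000).round(1)) for x in range(-36,45,4) for k in [b[(b[:,0]*1000>=x)&(b[:,0]*1000<x+4)]] if len(k)>1])
    m=(a[:,0]>.045);b=np.c_[a[m],q[m,2]];k=b[b[:,2]>.165];f=np.polyfit(k[:,1],k[:,0],1) if len(k)>9 else 0;print('plate',len(k),f,b[:,1].min() if len(b) else 0,b[:,1].max() if len(b) else 0)
```

```text
w1 -1 218 slope 0.25 y at0 -0.0324
[(-24, 20, np.float64(186.8), np.float64(-31.9)), (-20, 18, np.float64(186.3), np.float64(-32.4)), (-16, 10, np.float64(176.7), np.float64(-33.6)), (-12, 9, np.float64(170.5), np.float64(-33.2)), (-8, 10, np.float64(168.6), np.float64(-32.2)), (-4, 10, np.float64(166.2), np.float64(-32.8)), (0, 15, np.float64(166.3), np.float64(-32.4)), (4, 17, np.float64(170.8), np.float64(-32.5)), (8, 17, np.float64(173.4), np.float64(-32.2)), (12, 11, np.float64(174.0), np.float64(-32.1)), (16, 11, np.float64(173.9), np.float64(-32.6)), (20, 10, np.float64(174.2), np.float64(-32.3)), (24, 13, np.float64(175.3), np.float64(-32.5)), (28, 10, np.float64(174.2), np.float64(-32.0)), (32, 12, np.float64(174.4), np.float64(-32.3)), (36, 8, np.float64(174.1), np.float64(-32.5)), (40, 15, np.float64(174.2), np.float64(-32.0)), (44, 2, np.float64(174.0), np.float64(-32.6))]
w1 1 222 slope 0.31 y at0 0.0319
[(-28, 2, np.float64(183.2), np.float64(33.2)), (-24, 18, np.float64(186.8), np.float64(31.9)), (-20, 20, np.float64(186.9), np.float64(31.2)), (-16, 13, np.float64(177.
[... 2661 characters left out ...]
4, 75, np.float64(166.6), np.float64(-32.5)), (0, 105, np.float64(166.7), np.float64(-32.2)), (4, 127, np.float64(170.3), np.float64(-32.1)), (8, 118, np.float64(173.3), np.float64(-32.4)), (12, 84, np.float64(174.2), np.float64(-32.3)), (16, 87, np.float64(173.9), np.float64(-32.4)), (20, 90, np.float64(174.2), np.float64(-32.4)), (24, 81, np.float64(173.9), np.float64(-32.5)), (28, 88, np.float64(174.2), np.float64(-32.4)), (32, 73, np.float64(173.9), np.float64(-32.2)), (36, 73, np.float64(173.8), np.float64(-32.3)), (40, 70, np.float64(173.8), np.float64(-32.5)), (44, 27, np.float64(174.0), np.float64(-32.5))]
plate 651 [-0.70269025  0.02966674] -0.04346196316185318 -0.027982312824408027
```

The seat is at (0.502, 0.432, 0.168), stand yaw about 13.6°, with ball tops at 0.187. Next I lift, then come round to the front of the prongs.

Call:
drive_tool([
  [[0,0,0],[0,0,-0.005],255],
  [[0,0,0],[0,0,-0.015],255],
  [[0,0,0],[0,0,-0.035],255],
  [[0,0,0],[0,0,-0.06],255],
  [[0,0,0],[0,0,-0.08],255],
], grip_force=60)

```text
time_s: 18.0
tool_pos: [0.5336, 0.2467, 0.192]
eef_rot: [0.775, 0.632, 0.001, 0.001]
ft_force: [-0.5, 0.2, -3.3]
opening: 0.119
```

```bash
cat >> h.py <<'E'
syaw=np.radians(13.6);se=np.array([np.cos(syaw),np.sin(syaw)]);sy=np.array([-se[1],se[0]]);S=np.array([.5018,.4323])
def stand(x,y,z):
    q=S+x*se+y*sy; return np.array([q[0],q[1],z])
E
python3 - <<'E'
from h import *
st();snap('side','side17');p,_,_=load('side17');cv2.imwrite('pics/side17z.png',cv2.resize(p[100:280,180:380,::-1],None,fx=3.8,fy=3.3,interpolation=cv2.INTER_CUBIC));go(stand(-.10,-.17,.195),down(syaw))
E
```

```text
t=18.00 pos [0.5336 0.2467 0.192 ] x [0.201 0.98  0.   ] y [ 0.98  -0.201  0.003] z [ 0.003 -0.    -1.   ] F [-0.5  0.2 -3.3] M [ 0.08 -0.03  0.02] op 0.119
t=18.05 turn [0.0083, -0.002, -0.4396] deg 25.2 shift [-0.0225, -0.0879, -0.0003] rows 2.9
```

View pics/side17z.png

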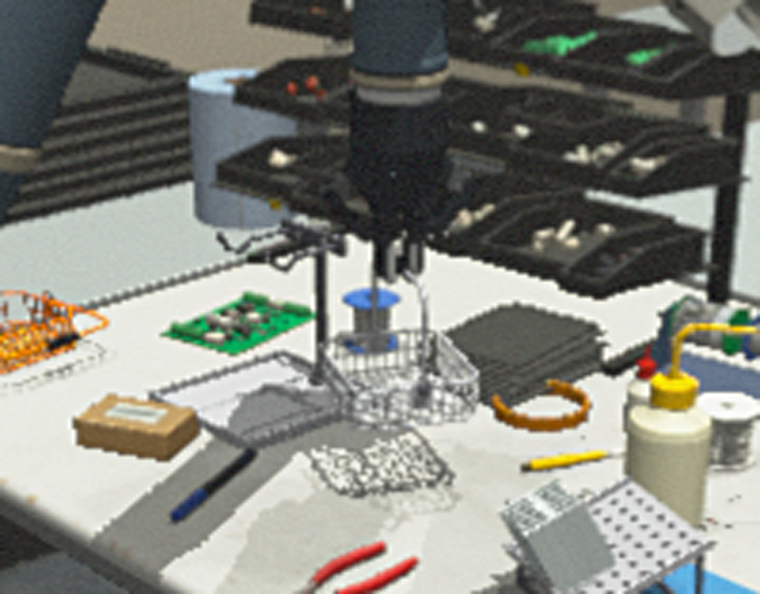

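The basket hangs level from the hand (-3.3 N). Moving it gently to the front.

Call:
drive_tool([
  [[0,0,-0.04],[-0.003,-0.008,0],255],
  [[0,0,-0.13],[-0.007,-0.026,0],255],
  [[0,0,-0.22],[-0.012,-0.046,0],255],
  [[0,0,-0.32],[-0.018,-0.068,-0.002],255],
  [[0,0,-0.41],[-0.021,-0.082,-0.004],255],
])

```text
time_s: 18.55
tool_pos: [0.4471, 0.242, 0.1938]
eef_rot: [0.628, 0.778, -0.0, 0.001]
ft_force: [-0.1, -0.0, -2.0]
opening: 0.115
```

Run:
```python
from h import *
st();go(stand(-.085,0,.196),down(syaw))
```

```text
t=18.55 pos [0.4471 0.242  0.1938] x [-0.211  0.978 -0.002] y [0.978 0.211 0.001] z [ 0.001 -0.002 -1.   ] F [-0.1 -0.  -2. ] M [ 0.04  0.03 -0.02] op 0.115
t=18.55 turn [0.0008, 0.002, -0.0252] deg 1.4 shift [0.1724, 0.0086, -0.0026] rows 3.5
```

Call:
drive_tool([
  [[0,0,-0.01],[0.015,0,-0.002],255],
  [[0,0,-0.025],[0.045,0.002,-0.003],255],
  [[0,0,-0.025],[0.08,0.004,-0.003],255],
  [[0,0,-0.025],[0.115,0.006,-0.003],255],
  [[0,0,-0.025],[0.145,0.008,-0.003],255],
])

```text
time_s: 19.05
tool_pos: [0.4275, 0.3887, 0.1972]
eef_rot: [0.621, 0.784, 0.001, 0.001]
ft_force: [1.1, -0.7, -2.8]
opening: 0.114
```

Call:
drive_tool([
  [[0,0,0],[0.018,0.001,0],255],
  [[0,0,0],[0.027,0.001,0],255],
  [[0,0,0],[0.027,0.001,0],255],
  [[0,0,0],[0.027,0.001,0],255],
  [[0,0,0],[0.027,0.001,0],255],
])

```text
time_s: 19.55
tool_pos: [0.4232, 0.4107, 0.1969]
eef_rot: [0.622, 0.783, 0.0, 0.002]
ft_force: [-0.8, -0.7, -3.3]
opening: 0.116
```

Run:
```python
from h import *
st();p,d,c=snap('wrist','w18');snap('side','side18');p,_,_=load('side18');cv2.imwrite('pics/side18z.png',cv2.resize(p[80:280,130:350,::-1],None,fx=3.5,fy=3,interpolation=cv2.INTER_CUBIC));go(stand(0,0,.196),down(syaw))
w=cloud(d,c).reshape(-1,3);w=w[np.isfinite(w[:,0])];a=np.c_[(w[:,:2]-S)@np.c_[se,sy],w[:,2]]
for s in (1,-1):
    k=a[(abs(a[:,1]-s*.032)<.015)&(abs(a[:,0]+.02)<.012)&(a[:,2]>.18)&(a[:,2]<.2)];print('ball',len(k),k.mean(0) if len(k) else 0,k[:,2].max() if len(k) else 0)
k=a[(abs(a[:,0]+.085)<.02)&(abs(a[:,1])<.06)&(abs(a[:,1])>.012)&(a[:,2]>.19)&(a[:,2]<.235)];print('bar',len(k),np.median(k,0),k.min(0),k.max(0));
if len(k)>9:print(np.degrees(np.arctan(np.polyfit(k[:,1],k[:,0],1)[0])))
```

```text
t=19.55 pos [0.4232 0.4107 0.1969] x [-0.227  0.974 -0.003] y [0.974 0.227 0.002] z [ 0.003 -0.002 -1.   ] F [-0.8 -0.7 -3.3] M [-0.02  0.11 -0.  ] op 0.116
t=19.65 turn [0.0029, 0.0021, -0.008] deg 0.5 shift [0.003, 0.0812, 0.0014] rows 1.6
ball 174 [-0.02013197  0.03393211  0.18494026] 0.18772982500321828
ball 143 [-0.02026253 -0.02900903  0.18465534] 0.18704058389673583
bar 2053 [-0.08188157  0.01926722  0.22337859] [-0.0891638  -0.04992362  0.19285509] [-0.07616982  0.05986967  0.23145253]
-0.04445495443357042
```

View pics/w18.png

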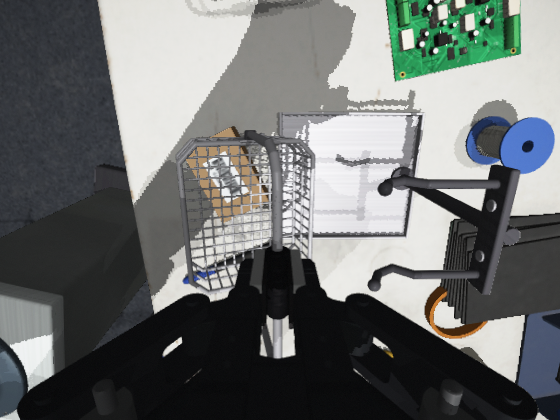

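View pics/side18z.png

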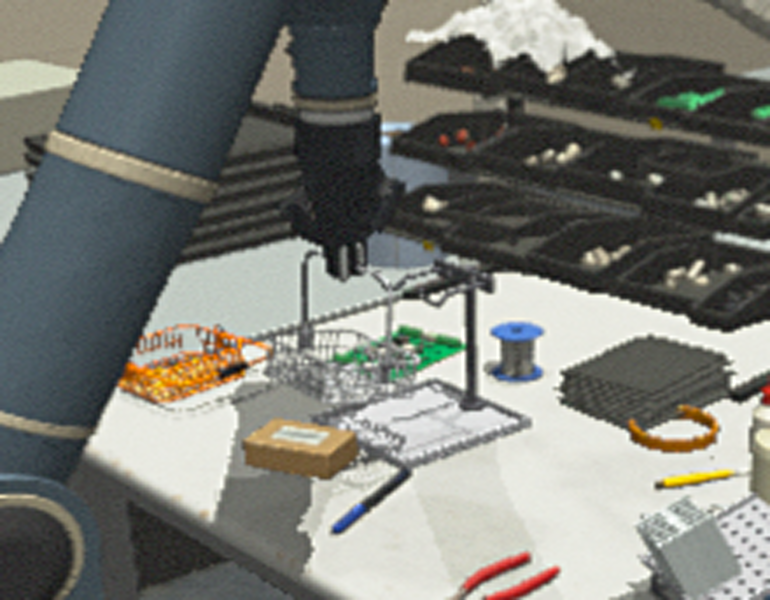

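The bar is parallel to the stand and centred. The balls at (385,188) and (375,284) will pass between the legs and under the bar. Advancing above the seats.

Call:
drive_tool([
  [[0,0,-0.005],[0.001,0.008,0],255],
  [[0,0,-0.008],[0.002,0.022,0],255],
  [[0,0,-0.008],[0.003,0.038,0],255],
  [[0,0,-0.008],[0.003,0.052,0],255],
  [[0,0,-0.008],[0.003,0.064,0],255],
])

```text
time_s: 20.15
tool_pos: [0.4862, 0.4296, 0.1971]
eef_rot: [0.618, 0.786, 0.001, 0.001]
ft_force: [-0.4, -0.6, -2.6]
opening: 0.115
```

Call:
drive_tool([
  [[0,0,0],[0,0.009,0],255],
  [[0,0,0],[0,0.015,0],255],
  [[0,0,0],[0,0.0175,0],255],
  [[0,0,0],[0,0.0175,0],255],
  [[0,0,0],[0,0.0175,0],255],
])

```text
time_s: 20.65
tool_pos: [0.5008, 0.4339, 0.1976]
eef_rot: [0.617, 0.787, 0.001, 0.001]
ft_force: [-0.4, 0.1, -2.9]
opening: 0.111
```

Run:
```python
from h import *
st();p,d,c=snap('wrist','w19');snap('side','side19');go(stand(0,0,.142),down(syaw));p,_,_=load('side19');cv2.imwrite('pics/side19z.png',cv2.resize(p[120:250,180:340,::-1],None,fx=4.5,fy=4,interpolation=cv2.INTER_CUBIC))
```

```text
t=20.65 pos [0.5008 0.4339 0.1976] x [-0.238  0.971 -0.001] y [0.971 0.238 0.002] z [ 0.003 -0.001 -1.   ] F [-0.4  0.1 -2.9] M [0.01 0.03 0.09] op 0.111
t=20.75 turn [0.0026, 0.0013, 0.0027] deg 0.2 shift [-0.0017, 0.0004, 0.0556] rows 1.1
```

View pics/w19.png

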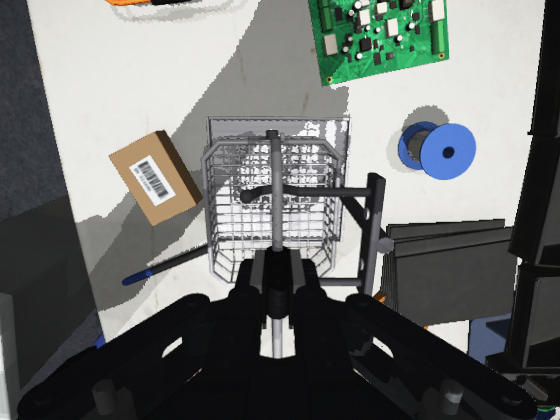

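View pics/side19z.png

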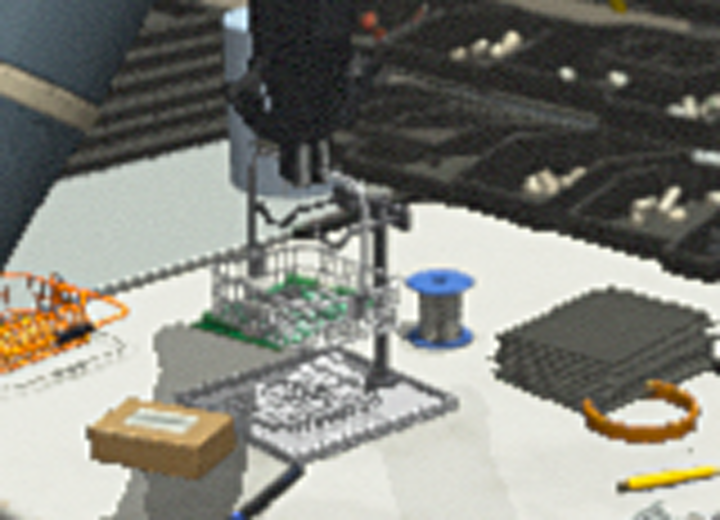

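The bar (column 277) lies behind the ball (250,193), over the valley, and both prongs run under it. Lowering.

Call:
drive_tool([
  [[0,0,0],[-0.001,0,0.008],255],
  [[0,0,0],[-0.001,0,0.018],255],
  [[0,0,0],[-0.001,0,0.028],255],
  [[0,0,0],[-0.001,0,0.038],255],
  [[0,0,0],[-0.001,0,0.044],255],
])

```text
time_s: 21.25
tool_pos: [0.5014, 0.4322, 0.1517]
eef_rot: [0.618, 0.786, -0.0, 0.001]
ft_force: [-0.5, 0.3, -3.5]
opening: 0.111
```

Call:
drive_tool([
  [[0,0,0],[0,0,0.003],255],
  [[0,0,0],[0,0,0.006],255],
  [[0,0,0],[0,0,0.008],255],
  [[0,0,0],[0,0,0.008],255],
])

```text
time_s: 21.65
tool_pos: [0.5018, 0.4329, 0.1454]
eef_rot: [0.618, 0.786, 0.001, 0.001]
ft_force: [0.6, 0.3, -3.1]
opening: 0.115
```

Run:
```python
from h import *
st();p,d,c=snap('wrist','w20');st()
w=cloud(d,c).reshape(-1,3);w=w[np.isfinite(w[:,0])];a=np.c_[(w[:,:2]-S)@np.c_[se,sy],w[:,2]]
k=a[(abs(a[:,0])<.012)&(a[:,1]<.06)&(a[:,1]>.02)&(a[:,2]>.15)&(a[:,2]<.235)];print('bar',len(k),np.median(k,0),np.percentile(k[:,2],90))
```

```text
t=21.65 pos [0.5018 0.4329 0.1454] x [-0.237  0.972 -0.001] y [0.971 0.237 0.003] z [ 0.003 -0.    -1.   ] F [ 0.6  0.3 -3.1] M [ 0.04  0.03 -0.05] op 0.115
t=21.70 pos [0.5019 0.433  0.1456] x [-0.237  0.972 -0.001] y [0.972 0.237 0.003] z [ 0.003 -0.    -1.   ] F [ 1.3  0.7 -2.9] M [-0.04  0.01 -0.01] op 0.115
bar 1526 [-0.0005135   0.03551841  0.1708406 ] 0.1725781049965644
```

View pics/w20.png

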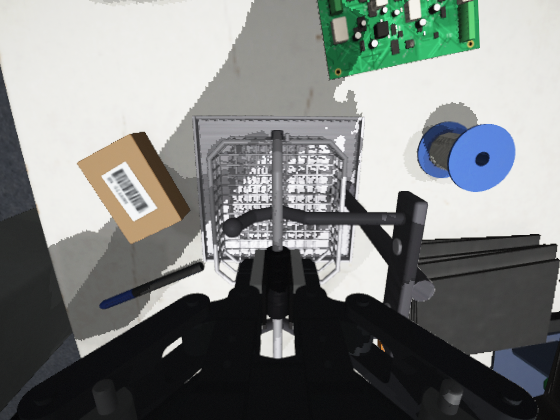

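The bar is in the valley and nearly seated. A few more millimetres, until the weight transfers.

Call:
drive_tool([
  [[0,0,0],[0,0,0.001],255],
  [[0,0,0],[0,0,0.002],255],
  [[0,0,0],[0,0,0.003],255],
  [[0,0,0],[0,0,0.003],255],
])

```text
time_s: 22.1
tool_pos: [0.5021, 0.433, 0.1427]
eef_rot: [0.618, 0.786, 0.001, 0.001]
ft_force: [0.3, 0.6, -1.9]
opening: 0.111
```

Run:
```python
from h import *
st()
```

```text
t=22.10 pos [0.5021 0.433  0.1427] x [-0.237  0.972 -0.001] y [0.972 0.237 0.003] z [ 0.004 -0.    -1.   ] F [ 0.3  0.6 -1.9] M [ 0.   -0.08 -0.03] op 0.111
```

Call:
drive_tool([
  [[0,0,0],[0,0,0.001],255],
  [[0,0,0],[0,0,0.002],255],
  [[0,0,0],[0,0,0.002],255],
  [[0,0,0],[0,0,0.002],255],
])

```text
time_s: 22.5
tool_pos: [0.5023, 0.4332, 0.1421]
eef_rot: [0.618, 0.786, 0.001, 0.002]
ft_force: [0.2, -1.9, 4.8]
opening: 0.111
```

Run:
```python
from h import *
st()
p,d,c=snap('wrist','w21');w=cloud(d,c).reshape(-1,3);w=w[np.isfinite(w[:,0])];a=np.c_[(w[:,:2]-S)@np.c_[se,sy],w[:,2]]
k=a[(abs(a[:,0])<.004)&(a[:,1]<.06)&(a[:,1]>.02)&(a[:,2]>.15)&(a[:,2]<.235)];print('bar',len(k),np.median(k,0),np.percentile(k[:,2],90))
```

```text
t=22.50 pos [0.5023 0.4332 0.1421] x [-0.236  0.972 -0.001] y [0.972 0.236 0.005] z [ 0.005  0.    -1.   ] F [ 0.2 -1.9  4.8] M [-0.44  0.05 -0.12] op 0.111
bar 1065 [6.01615874e-05 4.03619008e-02 1.68232741e-01] 0.16940183227792358
```

Seated: the force has changed from -3 to +4.8 N. Easing up 1 mm, then releasing gently.

Call:
drive_tool([
  [[0,0,0],[0,0,-0.001],255],
  [[0,0,0],[0,0,-0.001],215],
  [[0,0,0],[0,0,-0.001],195],
  [[0,0,0],[0,0,-0.001],175],
  [[0,0,0],[0,0,-0.001],160],
])

```text
time_s: 23.05
tool_pos: [0.5016, 0.4329, 0.1413]
eef_rot: [0.618, 0.787, 0.001, 0.001]
ft_force: [0.5, 0.3, 0.7]
opening: 0.375
```

Run:
```python
from h import *
st();p,d,c=snap('wrist','w22');snap('side','side22');p,_,_=load('side22');cv2.imwrite('pics/side22z.png',cv2.resize(p[120:250,180:340,::-1],None,fx=4.5,fy=4,interpolation=cv2.INTER_CUBIC))
```

```text
t=23.05 pos [0.5016 0.4329 0.1413] x [-0.237  0.971 -0.001] y [0.971 0.237 0.002] z [ 0.003 -0.001 -1.   ] F [0.5 0.3 0.7] M [ 0.03  0.01 -0.02] op 0.375
```

View pics/w22.png

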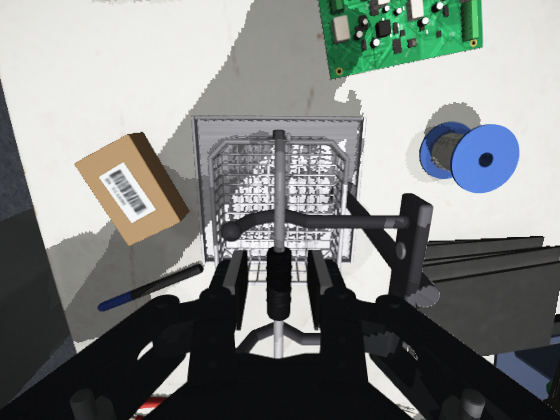

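View pics/side22z.png

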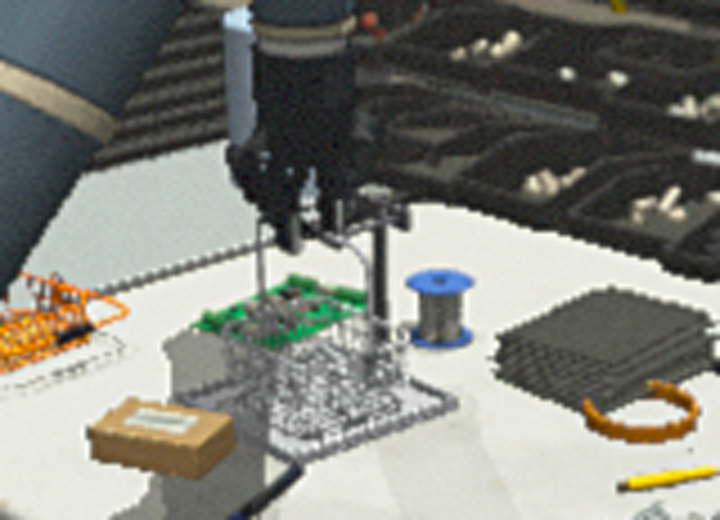

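The basket is released and hanging on both prongs; the tube at (279,285) is free between the open fingers. Retreating straight up.

Call:
drive_tool([
  [[0,0,0],[0,0,-0.01],160],
  [[0,0,0],[0,0,-0.03],160],
  [[0,0,0],[0,0,-0.06],160],
  [[0,0,0],[0,0,-0.1],160],
  [[0,0,0],[0,0,-0.14],160],
])

```text
time_s: 23.65
tool_pos: [0.5011, 0.4328, 0.2835]
eef_rot: [0.618, 0.787, 0.001, 0.001]
ft_force: [0.8, 0.4, -0.6]
opening: 0.37
```

Run:
```python
from h import *
st();p,d,c=snap('wrist','w23');snap('side','side23');snap('scene','scene23')
w=cloud(d,c).reshape(-1,3);w=w[np.isfinite(w[:,0])];a=np.c_[(w[:,:2]-S)@np.c_[se,sy],w[:,2]]
k=a[(abs(a[:,0])<.02)&(abs(a[:,1])<.055)&(a[:,2]>.16)&(a[:,2]<.185)];m=abs(abs(k[:,1])-.032)>.008;k=k[m];f=np.polyfit(k[:,1],k[:,0],1);g=np.polyfit(k[:,1],k[:,2],1);print('bar',len(k),f,g)
k=a[(abs(a[:,0])<.075)&(abs(a[:,1])<.075)&(a[:,2]>.06)&(a[:,2]<.085)];print('rim',len(k),np.percentile(k[:,2],98))
for s in (1,-1):
    r=k[(k[:,0]*s>.045)];print('x',s,len(r),np.percentile(r[:,2],[50,95]),r[:,0].max(),r[:,0].min());r=k[(k[:,1]*s>.05)];print('y',s,len(r),np.percentile(r[:,2],[50,95]))
p,_,_=load('side23');cv2.imwrite('pics/side23z.png',cv2.resize(p[120:290,180:400,::-1],None,fx=3.5,fy=3.4,interpolation=cv2.INTER_CUBIC))
```

```text
t=23.65 pos [0.5011 0.4328 0.2835] x [-0.237  0.971 -0.001] y [0.971 0.237 0.003] z [ 0.003 -0.    -1.   ] F [ 0.8  0.4 -0.6] M [ 0.04 -0.06 -0.03] op 0.37
bar 694 [0.00406438 0.00039333] [-0.0144006   0.17057552]
rim 1127 0.07974644570303506
x 1 295 [0.0736384  0.07745616] 0.06890250673100752 0.04566719236839765
y 1 317 [0.07350999 0.07771543]
x -1 277 [0.07313509 0.07469382] -0.04516089558091225 -0.05284401512948403
y -1 273 [0.073356   0.07537009]
```

View pics/w23.png

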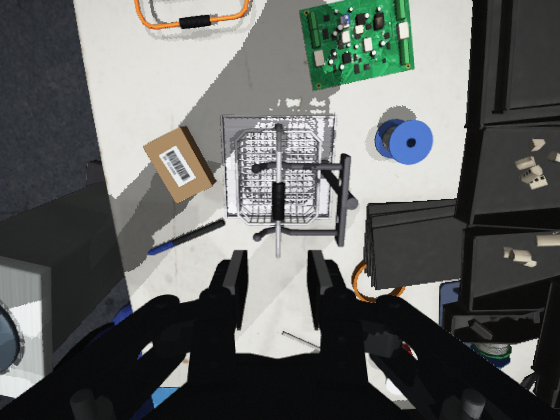

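View pics/side23z.png

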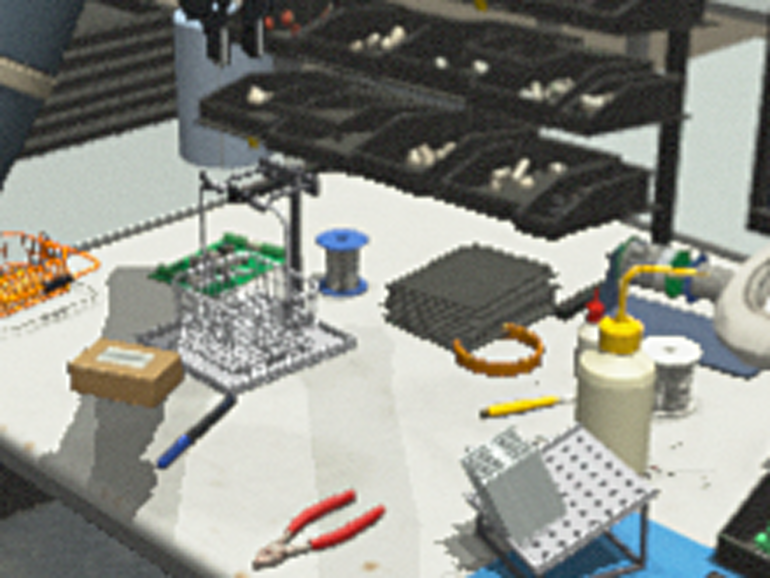

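The basket hangs level (front and back rim medians 73.1 and 73.6 mm, left and right 73.4 and 73.5). I'll let it settle and check stillness, the heat sink and the bystanders.

Call:
drive_tool([
  [[0,0,0],[0,0,0],160],
  [[0,0,0],[0,0,0],160],
  [[0,0,0],[0,0,0],160],
  [[0,0,0],[0,0,0],160],
  [[0,0,0],[0,0,0],160],
])

```text
time_s: 24.3
tool_pos: [0.5013, 0.4328, 0.2808]
eef_rot: [0.618, 0.786, 0.0, 0.001]
ft_force: [0.6, 0.9, 0.8]
opening: 0.374
```

Run:
```python
from h import *
p,d,c=snap('wrist','w24');snap('side','side24')
p0,d0,_=load('w23')
print('depth change px basket',(abs(d[110:260,220:340]-d0[110:260,220:340])>.006).mean())
w=cloud(d,c).reshape(-1,3);w=w[np.isfinite(w[:,0])];a=np.c_[(w[:,:2]-S)@np.c_[se,sy],w[:,2]]
k=a[(abs(a[:,0])<.058)&(abs(a[:,1])<.075)&(a[:,2]>.06)&(a[:,2]<.08)]
for ax in (0,1): print([np.median(k[k[:,ax]*s>(.045,.05)[ax],2]).round(4) for s in (1,-1)])
A,_,_=load('side0');B,_,_=load('side24')
df=cv2.absdiff(A,B).max(2);im=B.copy();im[df>60]=[255,0,255];cv2.imwrite('pics/diff.png',im[...,::-1])
pp,dd,cc=load('side24');w=cloud(dd,cc).reshape(-1,3);w=w[np.isfinite(w[:,0])];a=(w-O)@np.c_[X,Y,n]
t=a[(abs(a[:,1])<.03)&(a[:,2]>.068)&(a[:,2]<.08)&(a[:,0]>-.02)&(a[:,0]<.07)];print('hs',len(t),t.mean(0))
```

```text
depth change px basket 0.06672222222222222
[np.float64(0.0737), np.float64(0.0732)]
[np.float64(0.0733), np.float64(0.0733)]
hs 210 [ 0.02761218 -0.00212637  0.07214295]
```

View pics/diff.png

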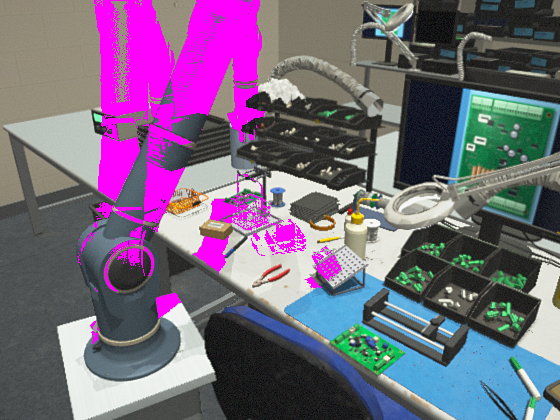

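Against the first picture, only the arm, its shadow, the basket, the heat sink and the drainer face have changed. Marker, cutters, driver, bottle and board are where they were. Handing in.

Run:
```python
from h import *
st();print(bot.finish_job())
```

```text
t=24.40 pos [0.5013 0.4329 0.2812] x [-0.237  0.971 -0.001] y [0.971 0.237 0.002] z [ 0.002 -0.001 -1.   ] F [-0.2  0.4 -0. ] M [ 0.04 -0.05 -0.05] op 0.371
the job is handed in; nothing more can be done
None
```

I stood the heat sink on the drainer, foot flat and up against the lip. Then I swung the bail up and hung the empty basket by it on both prongs of the drip stand. I handed the job in at about 24 s with the gripper open and clear.

**Last checks**
- **Heat sink:** the wrist camera put its origin 25.8 mm up the slope (25 is nominal), with its top 73.8 mm above the sheet and square to it. The coarser side view at the end gave 27.6 mm and 72.1 mm, about 2 mm off; I put that down to that camera's accuracy.
- **Basket:** the bar lies in both seats, and the rim is level to about 0.5 mm both ways. The rim heights were the same 0.65 s apart. About 7% of the depth pixels over the basket changed by more than 6 mm between those two pictures; I took this for noise on the thin wires and 3 mm of camera drift, but did not check it further.
- **Bystanders:** comparing the first and last side views, none of them appears to have moved.

**What went wrong on the way**
- **Fingertip offset:** the real fingertips sit about 35 mm short of where the reported TCP and overhang put them.
- **Missed grips:** because of that, the first heat sink grip missed. The second held it only by the fingertips, and the first two closures on the bail tube shut just above it.
- **Correction:** I found the offset in the wrist depth picture and corrected for it before swinging the bail. The missed grips moved nothing by more than about a millimetre, and the contact forces I read were about 6 N at most.

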